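# Fit a new lens pack in the welding helmet

### The arm

A 7-joint arm with a two-finger parallel gripper is mounted at the origin on the work surface. World frame = base frame: x ahead of the robot, y to its left, z up, the work surface at z = 0. Lengths are in m, angles in rad, forces in N, time in s.
With the tool pointing down it reaches from about 0.35 to 0.9 m from the base axis. Payload 8.1 kg.
Tool frame: the origin (TCP) lies midway between the tips of the shut fingers; the grasp point (between the pads) lies 19 mm behind it; z points along the fingers, x is the direction in which the jaws open and shut, and the axes are right-handed (so a half turn about z gives the same grasp; the last joint's range is limited). The gripper opens to 92 mm and grips with 3 to 60 N. Pads are 19 mm wide; open, the fingers measure 130 mm over their backs; the gripper's body (75 mm by 190 mm) begins 47 mm behind the grasp point.
Start: joints at [1.243, 0.434, 0.025, 1.573, -0.012, 1.134, -0.075], TCP at [0.139, -0.609, 0.227] pointing down, gripper open.
Joint ranges: [-2.62, 2.62], [-0.44, 2.09], [-1.27, 1.32], [0.08, 2.57], [-1.32, 4.46], [0.12, 2], [-2.74, 2.74]. Speed limits (rad/s): [2.22, 2.22, 3.01, 3.01, 3.14, 3.14, 3.14].

### API

Orientations are given as a rotation vector (axis times angle).
In Python, from cell import arm gives the robot as it stands. The module is installed in compiled form; this text tells all that it offers.
- The arm moves only by the tool play_rows, never from a script. Its argument "motion" is a list of rows, each a list of 7 numbers: the gripper's target within -1 to 1 (fully open at 1, half-way at 0, shut at -1), then the shift along the tool's x, y, z in mm, then the turn, a rotation vector about the tool's x, y, z in rad. In form: [[claw, tx, ty, tz, ax, ay, az], ...]. A call has 1 to 10 rows; each row is the pose to reach, as a shift and turn from the pose measured when the call began, along the tool's axes at that moment; what a row does not reach only later rows make up. A row lasts 1/10 s, in which the tool goes at most 50 mm and 8.59 degrees, less where a joint would pass 70% of its speed; a pose out of reach is approached as far as the arm can. A call with a gripper value outside its range is refused whole. The fingers move at their own pace and stop on an object; "force" is the grip in N (left out, the last holds). Time passes only in rows, so rows that repeat a pose let the fingers close. It gives the time, the measured TCP pose, the force and the opening at its end, in the units of the state.
- arm.observe(): the state, without advancing time (a new reading comes with each control period).
- arm.get_image(name): name is "side" or "top"; returns a dict with "img" (400x640x3 uint8, blue, green, red), "depth" (400x640 float32, m along the optical axis (not along the pixel's ray), 0 where there is no reading), "K" (3x3 intrinsics, pixels), "rvec" (rotation vector, rad) and "tvec" (3), from world to camera coordinates, as OpenCV has them. Camera axes: x right, y down, z forward; pixel columns grow to the right and rows downward; lengths in m; the calibration is good to about 2 mm. A picture is of the moment at which its call begins.
- arm.sign_off(): hands the job in, once; it reports no verdict.
Trained networks look in a picture, given as the dict that the camera call returned (one of the last four; its "shot" number tells which), for a name from the list of things; names that differ only in an ending like _2 or _b are one class to them, and where a whole thing is asked for, a point or a joint stands for the part that bears it (a point fixed in the world has none). Each returns a list of dicts, best first, with "score" (0 to 1); they miss things now and then, are a little off and sometimes report something else, mostly with a low value. They report only what shows in the picture. A call takes as long as a camera call. They do not tell look-alikes from the thing itself.
- arm.look_for(picture, query): "box" ([left, top, width, height] as shares, 0 to 1, of the picture: columns of its width, rows of its height, round what is visible of it).
The state is a dict: "clock": time; "joints": joint angles; "dq": joint speeds; "joint_efforts": joint torques, N m; "position": TCP position; "ee_rot": TCP orientation; "force": force on the tool from outside, world axes, zero at the start; "ft_torque": the same for the moment, N m; "width": opening from 0.0 (shut) to 1.0 (fully open).
Only numpy, scipy, OpenCV 4.12 (cv2) and the standard library are available. Lean on these libraries where they do the work, as an engineer would, in place of code of your own. Each camera call takes 0.05 s, during which the arm holds its last target. There are 200 camera calls.

### The job

Slide the dark lens pack through the open mouth of the yellow frame until it is fully home. Then fit the frame, with the lens pack in it, into the lens box on the face-up welding helmet: hook its tongue under the fixed bar first, then press the other end down until the red spring catch snaps over it. Don't force the frame, and leave the hammer, brush, steel block and tin where they are.

Things in the scene. Friction and masses are not known exactly. Their poses are not given: they have to be found in the camera images.
- lens: Lens pack: flat dark green glass plate between two clear cover plates, 108 (x) x 51 (y) x 7 (z) mm, corners cut 4 mm, about 95 g, loose, flat on the bench at the start. Origin at the centre of its underside, x along its length. Either end or face may go first.
- frame: Yellow plastic lens frame, about 70 g, loose on the bench, x along its length, z up. Body 116 (x) x 64 (y) x 16 (z) mm, origin at the centre of its underside. -x end closed, with a tongue (tongue_tip); +x end open (mouth). The lens pack is home against the closed end (inner face x = -52 mm) when its origin is at x = +2 mm, its rear edge at x = +56 mm in this frame.
- mouth (a point): Middle of the sill of the frame's open end, at (58, 0, 3) mm in frame. The lens pack enters here towards -x, on lips with tops at z = 3 mm, between side rails 54 mm apart (5 mm thick, ending at x = 58), under lips and a crossbar (x = 38 to 52) with undersides at z = 13. Below the mouth a catch lip 40 mm wide, z = 0 to 3, sticks out to x = +68 mm.
- press_pad (a point): Ribbed thumb pad in the middle of the top of the frame's crossbar, at (45, 0, 16) mm in frame; the place to press the frame down.
- tongue_tip (a point): Middle of the tip of the frame's tongue, upper edge, at (-76, 0, 4) mm in frame. The tongue is 18 mm long, 40 mm wide and 4 mm thick (z = 0 to 4 mm). At the start the tip lies within 8 mm of the batten.
- batten: Timber batten 32 (x) x 180 (y) x 22 (z) mm screwed to the bench (fixed), origin at the centre of its underside. The frame's tongue points at its +x face, so it stops the frame when the lens pack is pushed in.
- helmet: Welding helmet, dark shell 232 (x) x 290 (y) mm, lying face up and fixed in a plywood cradle (270 x 326 mm). Origin on the bench below the lens box, z up, crown of the helmet to -y. The grey lens box is on top, its length along x, bar at the -x end, red catch at the +x end. Shell top at z = 120 mm.
- seat (a point): Point on the floor of the helmet's lens box, 132 mm above the bench, axes as the helmet's. Seated, the frame's origin and axes coincide with it within 2 mm. Floor ledges at z = 0. Side walls (inner faces y = +-33.5, outer +-38.5 mm) stand at x = 28 to 60 and -58 to -28, 8 mm high, and 12 mm high beyond -58; between are open finger notches, the shell 12 mm below the ledges.
- bar (a point): Middle of the lower inner edge of the lens box's fixed bar, at (-66, 0, 5.5) mm from seat. The bar spans x = -80 to -66, z = 5.5 to 12. The tongue goes under it; there the floor is 12 mm below the ledges (from x = -45 mm), the end wall at x = -78. Tongue tip to lip end is 144 mm, bar to catch 129, so the frame enters only tilted (some 20 degrees), tongue down.
- catch (a joint): Red spring catch at +x end of the lens box, 28 mm wide. Value in m: 0 closed (spring 3 N) to 0.012 pushed back to +x (6 N). From seat: nose tip at x = 63, underside z = 5 mm, 5 mm over a seated frame's lip; front slopes back 30 degrees from vertical up to z = 20.5 (thumb tab to 25.5), so 8 to 15 N on the press pad drives the lip past it and it snaps over.
- hammer: Bystander: hammer with a red handle, 280 mm long, lying on the bench. Leave alone.
- brush: Bystander: flat brush with a wooden handle, 170 mm long. Leave alone.
- steel_block: Bystander: dark steel block 60 x 60 x 50 mm. Leave alone.
- tin: Bystander: closed yellow tin 114 x 80 x 54 mm. Leave alone.
Mind the look-alikes: they are no part of the job. Of the things that look like the frame, take the one that is nearest to the robot's base at the start.

How it is judged:
On the way:
1. the lens pack is fully home in the frame, which is still away from the helmet (x of lens in the frame of frame between -0.001 and 0.0055 m and y of lens in the frame of frame between -0.004 and 0.004 m and z of lens in the frame of frame between 0.001 and 0.0145 m and angle between the x axis of lens and the x axis of frame, either way round below 0.08 rad and horizontal distance between frame and seat above 0.12 m), for 0.2 s.
At the end, for the whole second after the job is handed in: Lens pack home in the frame (within 3 mm along, 4 mm across, 0.08 rad); frame origin within 4 mm along, 3.5 mm across, 2.5 mm in height of seat, level within 0.035 rad, straight within 0.08 rad; catch within 2 mm of closed; lens pack and frame at rest (x of lens in the frame of frame between -0.001 and 0.0055 m and y of lens in the frame of frame between -0.004 and 0.004 m and z of lens in the frame of frame between 0.001 and 0.0145 m and angle between the x axis of lens and the x axis of frame, either way round below 0.08 rad and x of frame in the frame of seat between -0.004 and 0.004 m and y of frame in the frame of seat between -0.0035 and 0.0035 m and z of frame in the frame of seat between -0.0025 and 0.0025 m and angle between frame's own z axis and vertical below 0.035 rad and angle between the x axis of frame and the x axis of seat, either way round below 0.08 rad and value of joint catch below 0.002 m and linear speed of each of frame, lens below 0.01 m/s); the robot touches nothing.
It fails at once if the frame is forced: pressed against the helmet with more than 60 N (contact force between frame and helmet above 60 N).
It fails at once if the hammer is moved by more than 25 mm (distance of hammer from where it was at the start of the episode above 0.025 m).
It fails at once if the brush is moved by more than 25 mm (distance of brush from where it was at the start of the episode above 0.025 m).
It fails at once if the steel block is moved by more than 25 mm (distance of steel_block from where it was at the start of the episode above 0.025 m).
It fails at once if the tin is moved by more than 25 mm (distance of tin from where it was at the start of the episode above 0.025 m).
It also fails if it takes over 72 s, if anything falls off the work surface, if the arm or the gripper's body presses on something with over 40 N, if the wrist force passes 120 N, or if a joint passes its speed limit or range.

## Working session

There is one attempt and no reset: what is moved stays moved. The work goes in short steps, Python scripts to look and compute and a tool call to move; the robot and the scene stay as the last step left them, time stands still between calls to the robot, and variables do not carry over. Pictures are saved under pics/ and viewed, on a budget of 10 in all, crops included, one or two more only if the job needs it, and the job is handed in when it is done.

Besides the shell and the picture viewer there is one more tool, called after "Call:" by a JSON object that holds its "op" and its "data". play_rows: Moves the arm, as the interface text tells. Its arguments: {"type":"object","properties":{"motion":{"type":"array"},"force":{"type":"number"}},"required":["motion"]}

```bash
mkdir -p pics; cat > h.py <<'E'
import numpy as np,cv2
from cell import arm
from scipy.spatial.transform import Rotation as R
def world(p):
    K=p["K"];d=p["depth"];v,u=np.mgrid[:400,:640]
    c=np.stack([(u-K[0,2])/K[0,0]*d,(v-K[1,2])/K[1,1]*d,d],-1)
    M=cv2.Rodrigues(np.array(p["rvec"],float))[0]
    return (c-np.array(p["tvec"]).ravel())@M
def proj(p,X):
    return cv2.projectPoints(np.array(X,float).reshape(-1,1,3),np.array(p["rvec"],float),np.array(p["tvec"],float),p["K"],None)[0][:,0]
def save(p,n,box=None,s=1):
    im=p["img"]
    if box: im=im[box[1]:box[3],box[0]:box[2]]
    cv2.imwrite("pics/"+n,cv2.resize(im,None,fx=s,fy=s,interpolation=cv2.INTER_CUBIC))
E
python3 - <<'E'
from h import *
s=arm.observe();print({k:np.round(v,3).tolist() for k,v in s.items()})
for c in("top","side"):
    p=arm.get_image(c);save(p,c+"1.png");W=world(p);np.save(c+".npy",W)
    M=cv2.Rodrigues(np.array(p["rvec"],float))[0];print(c,p["K"].tolist(),-M.T@np.array(p["tvec"]).ravel(),M[2])
    for q in["lens","frame","batten","helmet","catch","tin","steel_block","hammer","brush","mouth","press_pad","tongue_tip"]:
        for r in arm.look_for(p,q)[:4]:
            b=np.array(r["box"])*[640,400,640,400];cx,cy=int(b[0]+b[2]/2),int(b[1]+b[3]/2)
            print(q,round(r["score"],2),b.round(),W[min(cy,399),min(cx,639)].round(3))
E
```

```text
{'clock': 0.0, 'joints': [1.243, 0.435, 0.025, 1.574, -0.012, 1.134, -0.075], 'dq': [-0.001, -0.0, 0.001, -0.001, 0.0, 0.0, -0.001], 'joint_efforts': [-0.002, -66.787, 0.983, -31.447, -0.061, 0.043, 0.0], 'position': [0.139, -0.609, 0.226], 'ee_rot': [-2.456, 1.958, 0.002], 'force': [0.061, 0.224, 0.278], 'ft_torque': [-0.003, 0.005, 0.003], 'width': 0.999}
top [[451.1029797631586, 0.0, 327.7503254340027], [0.0, 451.1029797631586, 204.6012825468777], [0.0, 0.0, 1.0]] [0.42159811 0.08906025 1.40037077] [ 0.10704695 -0.00679714 -0.99423073]
lens 0.78 [239. 198.  19.  37.] [0.535 0.33  0.004]
frame 0.87 [398. 104.  43.  40.] [ 0.833 -0.211 -0.003]
frame 0.66 [180. 245.  47.  22.] [ 0.414  0.464 -0.005]
frame 0.6 [296. 211.  22.  46.] [ 0.48   0.143 -0.   ]
batten 0.55 [278. 253.  61.  21.] [0.392 0.138 0.026]
batten 0.15 [297. 213.  27.  44.] [ 0.477  0.134 -0.003]
helmet 0.9 [389. 177. 114.  95.] [ 0.506 -0.256  0.122]
tin 0.96 [349. 255.  31.  37.] [ 0.364 -0.028  0.055]
steel_block 0.86 [212. 158.  25.  22.] [0.675 0.397 0.043]
hammer 0.59 [287. 123.  92.  32.] [0.774 0.068 0.03 ]
ha
[... 1576 characters left out ...]
0.511 -0.179  0.106]
brush 0.91 [418. 260.  45.  66.] [0.3   0.287 0.021]
brush 0.31 [386. 219.  22.  57.] [0.396 0.16  0.025]
mouth 0.92 [337. 227.  53.  29.] [ 0.484  0.125 -0.002]
mouth 0.68 [231. 140.  44.  30.] [ 0.835 -0.204  0.   ]
mouth 0.56 [377. 333.  34.  67.] [0.412 0.462 0.002]
press_pad 0.97 [375. 335.  38.  65.] [ 0.41   0.463 -0.002]
press_pad 0.9 [231. 140.  47.  30.] [ 0.832 -0.205 -0.   ]
press_pad 0.8 [335. 229.  54.  27.] [0.484 0.13  0.   ]
press_pad 0.65 [254. 307.  35.  39.] [0.681 0.411 0.047]
tongue_tip 0.92 [375. 334.  35.  65.] [0.412 0.462 0.002]
tongue_tip 0.71 [334. 228.  58.  31.] [0.484 0.134 0.001]
tongue_tip 0.63 [231. 138.  48.  30.] [ 0.831 -0.215 -0.001]
```

View images.

```bash
python3 - <<'E'
import cv2,numpy as np
t=cv2.imread("pics/top1.png");s=cv2.imread("pics/side1.png")
a=cv2.resize(t[140:300,170:510],(800,376),interpolation=2)
cv2.imwrite("pics/a.png",a)
b=cv2.resize(s[85:335,210:450],(576,600),interpolation=2);cv2.imwrite("pics/b.png",b)
E
```

```text
(no output)
```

View pics/a.png

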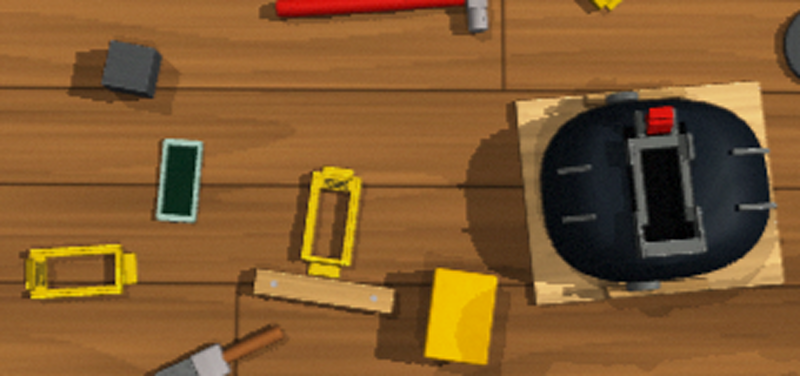

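View pics/b.png

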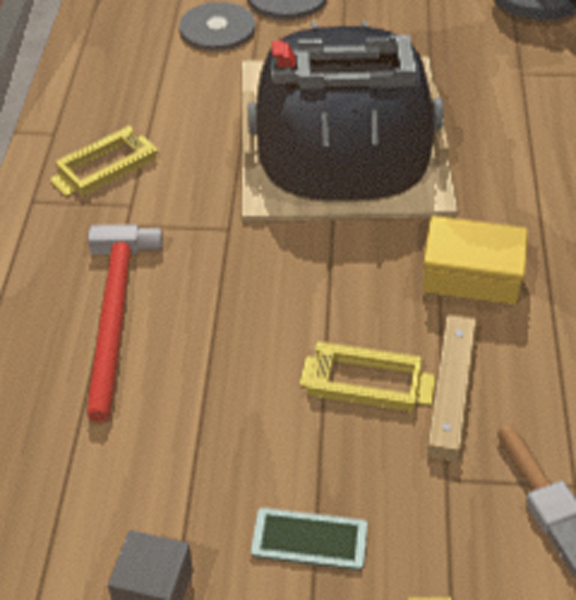

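```bash
cat > fit.py <<'E'
from h import *
from scipy.optimize import minimize
def box(x0,x1,y0,y1,z0,z1): return np.array([[x,y,z] for x in(x0,x1) for y in(y0,y1) for z in(z0,z1)])/1e3
FR=[box(-58,58,-32,32,0,16),box(-76,-58,-20,20,0,4),box(58,68,-20,20,0,3)]
c=[(54,21.5),(50,25.5)];LE=[np.array([[sx*x,sy*y,z] for x,y in c for sx in(1,-1) for sy in(1,-1) for z in(0,7)])/1e3]
BA=[box(-16,16,-90,90,0,22)]
def T(v): # x,y,z,yaw
    M=np.eye(4);M[:3,:3]=R.from_euler("z",v[3]).as_matrix();M[:3,3]=v[:3];return M
def sil(p,parts,M,S=4):
    m=np.zeros((400*S,640*S),np.uint8)
    for b in parts:
        q=proj(p,b@M[:3,:3].T+M[:3,3]);q=(q+.5)*S-.5
        cv2.fillConvexPoly(m,cv2.convexHull(np.round(q*16).astype(np.int32)),255,shift=4)
    return cv2.resize(m,(640,400),interpolation=cv2.INTER_AREA)/255.
def ext(m,near):
    m=cv2.morphologyEx(m.astype(np.uint8),cv2.MORPH_CLOSE,np.ones((3,3)))
    cs=cv2.findContours(m,cv2.RETR_EXTERNAL,cv2.CHAIN_APPROX_NONE)[0]
    cs=[k for k in cs if cv2.contourArea(k)>60]
    k=min(cs,key=lambda k:abs(cv2.pointPolygonTest(k,tuple(map(float,near)),True)) if cv2.pointPolygonTest(k,tuple(map(float,near)),True)<0 else -1)
    o=np.zeros((400,640),np.uint8);cv2.drawContours(o,[k],-1,1,-1);return o.astype(float)
def fit(pics,masks,parts,v0,z=0.,step=.006):
    f=lambda v:sum(np.abs(sil(p,parts,T([v[0],v[1],z,v[2]*10]))-m).sum() for p,m in zip(pics,masks))
    best=None
    for s in(step,step/3):
        v=np.array([v0[0],v0[1],v0[2]/10]) if best is None else best.x
        best=minimize(f,v,method="Nelder-Mead",options=dict(initial_simplex=v+np.array([[0,0,0],[s,0,0],[0,s,0],[0,0,s]]),xatol=1e-4,fatol=.05))
    return best.x*[1,1,10],best.fun,[m.sum() for m in masks]
def hsv(p): return [a.astype(int) for a in cv2.split(cv2.cvtColor(p["img"],cv2.COLOR_BGR2HSV))]
def yellow(p):
    h,s,v=hsv(p);return (h>20)&(h<35)&(s>170)&(v>90)
def lensm(p):
    h,s,v=hsv(p);return (h>55)&(h<105)&(v>20)&(s>20)
E
python3 - <<'E'
from fit import *
P=[arm.get_image(c) for c in("top","side")]
F0=[.478,.134,0.];L0=[.535,.334,0.]
for sets in[(P,"both"),(P[:1],"top"),(P[1:],"side")]:
    for nm,parts,mk,v0 in[("frame",FR,yellow,F0),("lens",LE,lensm,L0)]:
        ms=[ext(mk(p),proj(p,[[v0[0],v0[1],.005]])[0]) for p in sets[0]]
        print(sets[1],nm,*fit(sets[0],ms,parts,v0))
# helmet
for p,n in zip(P,("top","side")):
    W=world(p);h,s,v=hsv(p)
    r=((h<8)|(h>172))&(s>150)&(W[...,2]>.12)
    print(n,"red",r.sum(),np.median(W[r],0),np.argwhere(r).mean(0))
    near=(np.hypot(W[...,0]-.515,W[...,1]+.24)<.14)&(W[...,2]>.125)
    g=near&(s<40)&(v>70)&(v<200)
    print("grey",g.sum(),W[g].min(0),W[g].max(0),np.percentile(W[g][:,2],[10,50,90]))
    o=p["img"].copy();o[g]=(255,0,255)
    if n=="top":cv2.imwrite("pics/g.png",cv2.resize(o[175:275,385:510],(750,600),interpolation=0))
    else:cv2.imwrite("pics/g2.png",cv2.resize(o[90:180,300:410],(733,600),interpolation=0))
E
python3 -c "
import cv2,numpy as np
a=cv2.imread('pics/g.png');b=cv2.imread('pics/g2.png');o=np.hstack([cv2.resize(a,(400,320)),cv2.resize(b,(391,320))]);cv2.imwrite('pics/gg.png',o)"
```

```text
Traceback (most recent call last):
  File "fit.py", line 19, in ext
    k=min(cs,key=lambda k:abs(cv2.pointPolygonTest(k,tuple(map(float,near)),True)) if cv2.pointPolygonTest(k,tuple(map(float,near)),True)<0 else -1)
ValueError: min() iterable argument is empty
[ WARN:0@0.007] global loadsave.cpp:275 findDecoder imread_('pics/g.png'): can't open/read file: check file path/integrity
[ WARN:0@0.007] global loadsave.cpp:275 findDecoder imread_('pics/g2.png'): can't open/read file: check file path/integrity
Traceback (most recent call last):
cv2.error: OpenCV(4.12.0) /io/opencv/modules/imgproc/src/resize.cpp:4208: error: (-215:Assertion failed) !ssize.empty() in function 'resize'
```

```bash
python3 - <<'E'
import cv2
for n,pts in(("top1",dict(lensc=(217,248),lenrim=(200,248),lensrim2=(217,241),fr=(216,300),wood=(205,270),helm=(230,410),box=(225,442))),("side1",dict(lensc=(310,340),rim=(322,340),fr=(252,365),wood=(270,340)))):
    im=cv2.imread(f"pics/{n}.png");h=cv2.cvtColor(im,cv2.COLOR_BGR2HSV)
    for k,(r,c) in pts.items(): print(n,k,h[r-1:r+2,c].tolist())
E
```

```text
top1 lensc [[73, 179, 40], [74, 170, 39], [76, 180, 41]]
top1 lenrim [[26, 64, 155], [70, 38, 197], [74, 40, 200]]
top1 lensrim2 [[76, 185, 40], [73, 198, 40], [74, 172, 40]]
top1 fr [[14, 165, 96], [14, 171, 100], [15, 177, 95]]
top1 wood [[15, 171, 160], [15, 172, 162], [14, 173, 165]]
top1 helm [[80, 64, 12], [110, 45, 17], [108, 182, 14]]
top1 box [[53, 9, 109], [40, 14, 111], [30, 9, 110]]
side1 lensc [[43, 70, 84], [44, 62, 82], [45, 65, 86]]
side1 rim [[13, 121, 95], [15, 119, 105], [15, 107, 126]]
side1 fr [[23, 154, 134], [23, 150, 133], [21, 153, 128]]
side1 wood [[16, 113, 170], [15, 115, 167], [16, 112, 168]]
```

```bash
cat >> fit.py <<'E'
def yellow(p):
    h,s,v=hsv(p);return (h>19)&(h<36)&(s>125)&(v>60)
def lensm(p):
    h,s,v=hsv(p);return ((h>30)&(h<105)&(v>30)&(s>8))|((s<60)&(v>120))
E
cat > s2.py <<'E'
from fit import *
P=[arm.get_image(c) for c in("top","side")]
F0=[.478,.134,0.];L0=[.535,.334,0.]
for sets in[(P,"both"),(P[:1],"top"),(P[1:],"side")]:
    for nm,parts,mk,v0 in[("frame",FR,yellow,F0),("lens",LE,lensm,L0)]:
        ms=[ext(mk(p),proj(p,[[v0[0],v0[1],.005]])[0]) for p in sets[0]]
        print(sets[1],nm,*fit(sets[0],ms,parts,v0))
for p,n in zip(P,("top","side")):
    W=world(p);h,s,v=hsv(p)
    r=((h<8)|(h>172))&(s>150)&(W[...,2]>.12)
    print(n,"red",r.sum(),np.median(W[r],0),np.argwhere(r).mean(0))
    near=(np.hypot(W[...,0]-.515,W[...,1]+.24)<.14)&(W[...,2]>.12)
    g=near&(s<70)&(v>60)&(v<220)
    print("grey",g.sum(),W[g].min(0),W[g].max(0),np.percentile(W[g][:,2],[10,50,90]))
    o=p["img"].copy();o[g]=o[g]//2+np.array([127,0,127],np.uint8)
    b=(385,175,510,275) if n=="top" else (300,85,425,185)
    cv2.imwrite(f"pics/g{n}.png",cv2.resize(o[b[1]:b[3],b[0]:b[2]],(400,320),interpolation=0))
cv2.imwrite("pics/gg.png",np.hstack([cv2.imread("pics/gtop.png"),cv2.imread("pics/gside.png")]))
E
python3 s2.py
```

```text
both frame [ 0.48470092  0.1332481  -0.13112326] 101.45882352941176 [np.float64(949.0), np.float64(1176.0)]
both lens [ 0.53457398  0.33297614 -0.0670932 ] 62.25098039215687 [np.float64(593.0), np.float64(972.0)]
top frame [ 0.48408575  0.1322218  -0.13292318] 38.831372549019605 [np.float64(949.0)]
top lens [ 0.53378094  0.33338888 -0.07056547] 25.501960784313724 [np.float64(593.0)]
side frame [ 0.48490296  0.13416198 -0.13248618] 44.84313725490196 [np.float64(1176.0)]
side lens [ 0.53469143  0.33288824 -0.06570228] 34.01176470588236 [np.float64(972.0)]
top red 136 [ 0.59654849 -0.26074195  0.15160105] [189.88970588 449.26470588]
grey 637 [ 0.43464298 -0.37585425  0.12003232] [ 0.61411603 -0.18197908  0.15063763] [0.12778163 0.13370334 0.14403088]
side red 95 [ 0.59460225 -0.25118154  0.15396102] [ 92.16842105 355.17894737]
grey 925 [ 0.42927728 -0.36091536  0.12000322] [ 0.61518777 -0.17744558  0.14779434] [0.12078689 0.12963177 0.14158349]
```

View pics/gg.png

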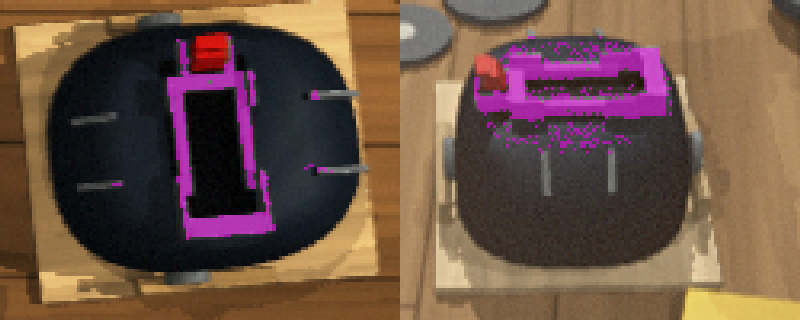

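```bash
cat >> fit.py <<'E'
def tool():
    s=arm.observe();M=np.eye(4);M[:3,:3]=R.from_rotvec(s["ee_rot"]).as_matrix();M[:3,3]=s["position"];return M,s
def row(Tt,cur=None):
    C=tool()[0] if cur is None else cur
    D=np.linalg.inv(C)@Tt;return np.r_[D[:3,3]*1e3,R.from_matrix(D[:3,:3]).as_rotvec()].round([1,1,1,3,3,3])
def down(x,y,z,yaw,tilt=0):
    # tool z down, jaw axis across an object whose x axis has this yaw; tilt>0 raises object's +x end
    B=R.from_euler("z",yaw)*R.from_euler("y",-tilt)
    best=None
    for s in(1,-1):
        A=B.as_matrix()@np.array([[0,s,0],[s,0,0],[0,0,-1.]]).T
        M=np.eye(4);M[:3,:3]=A;M[:3,3]=[x,y,z]
        a=R.from_matrix(tool()[0][:3,:3].T@A).magnitude()
        if best is None or a<best[0]: best=(a,M)
    return best[1]
def at(v,lx,z): # world point of object pose v=(x,y,yaw) at local x lx
    return v[0]+lx*np.cos(v[2]),v[1]+lx*np.sin(v[2]),z
E
python3 - <<'E'
from fit import *
C,s=tool();print(C.round(3))
L=[.5343,.333,-.068]
M=down(*at(L,.040,.12),L[2]);print(M.round(3),row(M))
# seat fit, top and side
P=[arm.get_image(c) for c in("top","side")]
BX=[box(-80,-58,-38.5,38.5,0,12),box(-58,-28,-38.5,38.5,-12,8),box(-28,28,-33.5,33.5,-12,0),box(28,60,-38.5,38.5,-12,8)]
for p,n in zip(P,("top","side")):
    W=world(p);h,s,v=hsv(p)
    near=(np.hypot(W[...,0]-.51,W[...,1]+.25)<.13)&(W[...,2]>.12)
    g=near&(s<70)&(v>(75 if n=="top" else 75))&(v<220)
    g=cv2.morphologyEx(g.astype(np.uint8),cv2.MORPH_OPEN,np.ones((2,2)))
    m=ext(g,proj(p,[[.46,-.26,.14]])[0])
    v0=np.array([.515,-.257,-.09]);ex=sil(p,[box(57,110,-60,60,-12,30)],T([v0[0],v0[1],.132,v0[2]]))>.0
    def f(v):
        return (np.abs(sil(p,BX,T([v[0],v[1],.132,v[2]*10]))-m)*~ex).sum()
    x=v0*[1,1,.1]
    for st in(.008,.003):
        r=minimize(f,x,method="Nelder-Mead",options=dict(initial_simplex=x+np.vstack([np.zeros(3),np.eye(3)*st]),xatol=1e-4,fatol=.05));x=r.x
    print(n,x*[1,1,10],r.fun,m.sum(),f(v0*[1,1,.1]))
E
```

```text
[[ 0.223 -0.975 -0.     0.139]
 [-0.975 -0.223 -0.    -0.609]
 [-0.     0.    -1.     0.227]
 [ 0.     0.     0.     1.   ]]Traceback (most recent call last):
  File "<stdin>", line 4, in <module>
  File "fit.py", line 41, in row
    D=np.linalg.inv(C)@Tt;return np.r_[D[:3,3]*1e3,R.from_matrix(D[:3,:3]).as_rotvec()].round([1,1,1,3,3,3])
                                 ~~~~~~~~~~~~~~~~~~~~~~~~~~~~~~~~~~~~~~~~~~~~~~~~~~~~~~~~~~~~^^^^^^^^^^^^^^^
TypeError: 'list' object cannot be interpreted as an integer
```

```bash
sed -i 's/.round(\[1,1,1,3,3,3\])/.round(3)/' fit.py
cat > seat.py <<'E'
from fit import *
def seatfit(p,n):
    BX=[box(-80,-58,-38.5,38.5,0,12),box(-58,-28,-38.5,38.5,-12,8),box(-28,28,-33.5,33.5,-12,0),box(28,60,-38.5,38.5,-12,8)]
    W=world(p);h,s,v=hsv(p)
    near=(np.hypot(W[...,0]-.51,W[...,1]+.25)<.13)&(W[...,2]>.12)
    g=near&(s<70)&(v>75)&(v<220)
    g=cv2.morphologyEx(g.astype(np.uint8),cv2.MORPH_OPEN,np.ones((2,2)))
    m=ext(g,proj(p,[[.46,-.26,.14]])[0])
    v0=np.array([.515,-.257,-.09]);ex=sil(p,[box(57,110,-60,60,-12,30)],T([v0[0],v0[1],.132,v0[2]]))>.0
    f=lambda v:(np.abs(sil(p,BX,T([v[0],v[1],.132,v[2]*10]))-m)*~ex).sum()
    x=v0*[1,1,.1]
    for st in(.008,.003):
        r=minimize(f,x,method="Nelder-Mead",options=dict(initial_simplex=x+np.vstack([np.zeros(3),np.eye(3)*st]),xatol=1e-4,fatol=.05));x=r.x
    x=x*[1,1,10];print(n,x,r.fun,m.sum());return x,BX
E
python3 - <<'E'
from seat import *
L=[.5343,.333,-.068]
M=down(*at(L,.040,.12),L[2]);print(M.round(3),row(M))
o=[]
for n in("top","side"):
    p=arm.get_image(n);x,BX=seatfit(p,n)
    im=cv2.resize(p["img"],None,fx=4,fy=4,interpolation=2)
    for b in BX:
        q=proj(p,b@T([x[0],x[1],.132,x[2]])[:3,:3].T+[x[0],x[1],.132])
        cv2.polylines(im,[cv2.convexHull(np.int32((q+.5)*4))],True,(0,255,255),1)
    c=(410,175,500,265) if n=="top" else (310,85,410,175)
    o.append(cv2.resize(im[c[1]*4:c[3]*4,c[0]*4:c[2]*4],(400,400)))
cv2.imwrite("pics/s1.png",np.hstack(o))
E
```

```text
[[-0.068 -0.998  0.     0.574]
 [-0.998  0.068  0.     0.33 ]
 [ 0.     0.    -1.     0.12 ]
 [ 0.     0.     0.     1.   ]] [-8.19004e+02 -6.33368e+02  1.06721e+02  0.00000e+00  0.00000e+00
  2.93000e-01]
top [ 0.51551216 -0.2778809   0.04949431] 1124.2823529411764 175.0
side [ 0.51606082 -0.26857425  0.06655107] 87.69411764705882 939.0
```

View pics/s1.png

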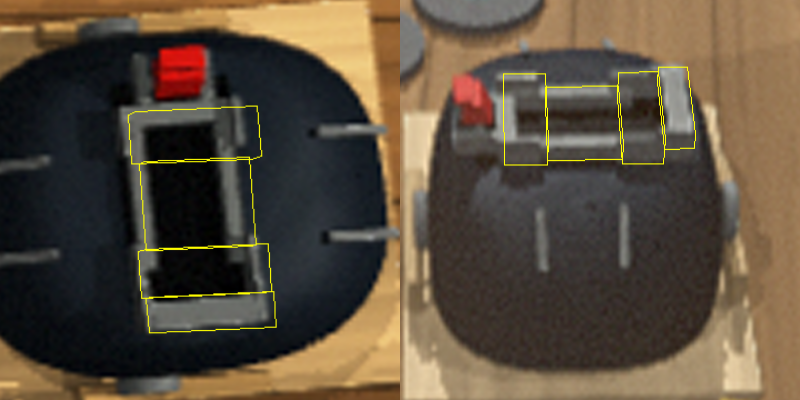

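Call:
{"op": "play_rows", "data": {"motion": [[1,-819,-633,0,0,0,0.293],[1,-819,-633,0,0,0,0.293],[1,-819,-633,0,0,0,0.293],[1,-819,-633,0,0,0,0.293],[1,-819,-633,0,0,0,0.293],[1,-819,-633,0,0,0,0.293],[1,-819,-633,0,0,0,0.293],[1,-819,-633,0,0,0,0.293],[1,-819,-633,0,0,0,0.293],[1,-819,-633,0,0,0,0.293]], "force": 30}}

```text
clock: 2.6
position: [0.3497, -0.1537, 0.2272]
ee_rot: [-2.144, 2.296, -0.002]
force: [0.9, 0.5, -0.1]
width: 0.998
```

```bash
python3 - <<'E'
from seat import *
L=[.5343,.333,-.068]
print(tool()[1]["joints"])
print(row(down(*at(L,.040,.12),L[2])))
E
```

```text
[ 0.5462308   0.05145292 -0.28169959  2.09238386  0.0175644   0.99849488
 -1.38401385]
[-4.98279e+02 -1.90623e+02  1.07055e+02 -1.00000e-03 -1.00000e-03
 -1.00000e-03]
```

Call:
{"op": "play_rows", "data": {"motion": [[1,-498,-191,107,0,0,0],[1,-498,-191,107,0,0,0],[1,-498,-191,107,0,0,0],[1,-498,-191,107,0,0,0],[1,-498,-191,107,0,0,0],[1,-498,-191,107,0,0,0],[1,-498,-191,107,0,0,0],[1,-498,-191,107,0,0,0],[1,-498,-191,107,0,0,0],[1,-498,-191,107,0,0,0]]}}

```text
clock: 3.6
position: [0.5565, 0.2911, 0.1284]
ee_rot: [-2.143, 2.296, -0.003]
force: [1.6, 0.2, 0.6]
width: 1.001
```

```bash
python3 - <<'E'
from seat import *
L=[.5343,.333,-.068]
print(tool()[1]["joints"])
print(row(down(*at(L,.040,.12),L[2])), row(down(*at(L,.040,.002),L[2])))
E
```

```text
[-0.26436888  0.57626498 -0.45579764  1.64958284  0.29434368  0.98376398
 -2.46033905]
[-4.0361e+01 -1.4979e+01  8.4180e+00 -2.0000e-03 -1.0000e-03 -1.0000e-03] [-4.04780e+01 -1.48010e+01  1.26418e+02 -2.00000e-03 -1.00000e-03
 -1.00000e-03]
```

Call:
{"op": "play_rows", "data": {"motion": [[1,-40.4,-15,30,-0.002,0,0],[1,-40.4,-15,60,-0.002,0,0],[1,-40.4,-15,90,-0.002,0,0],[1,-40.4,-15,110,-0.002,0,0],[1,-40.4,-15,122,-0.002,0,0],[1,-40.4,-15,126,-0.002,0,0],[1,-40.4,-15,126,-0.002,0,0]]}}

```text
clock: 4.3
position: [0.5746, 0.3302, 0.0026]
ee_rot: [2.143, -2.296, 0.0]
force: [-1.6, -0.1, -0.6]
width: 0.999
```

```bash
python3 - <<'E'
from seat import *
L=[.5343,.333,-.068]
print(tool()[1]["joints"])
print(row(down(*at(L,.040,.002),L[2])))
E
```

```text
[-0.3519485   0.76749304 -0.39507303  1.64414771  0.37933786  0.8076129
 -2.55252642]
[-0.012  0.386  0.643  0.    -0.001 -0.001]
```

Call:
{"op": "play_rows", "data": {"motion": [[-1,0,0,0.5,0,0,0],[-1,0,0,0.5,0,0,0],[-1,0,0,0.5,0,0,0],[-1,0,0,0.5,0,0,0],[-1,0,0,0.5,0,0,0],[-1,0,0,0.5,0,0,0],[-1,0,0,-10,0,0,0],[-1,0,0,-25,0,0,0],[-1,0,0,-40,0,0,0],[-1,0,0,-40,0,0,0]], "force": 30}}

```text
clock: 5.3
position: [0.5762, 0.3316, 0.0461]
ee_rot: [-2.14, 2.294, -0.002]
force: [0.5, 0.6, -1.2]
width: 0.546
```

```bash
python3 - <<'E'
from fit import *
s=tool()[1];print(s["position"])
W={}
P=[arm.get_image(c) for c in("top","side")]
save(P[1],"lift.png",(250,200,450,350),4)
F=[.4845,.1333,-.131]
v0=[.5345,.333,.0]
for z in(.038,.042):
  for p in P[1:]:
    ms=[ext(lensm(p),proj(p,[[.51,.335,.045]])[0])]
    print(z,fit([p],ms,LE,[.5345,.333,-.068],z=z))
# target: lens pose relative to tool assumed kept; lens origin at frame x=+100mm, then 31
for lx in(.130,.100,.080,.031): print(lx,row(down(*at(F,lx+.040,.0065 if lx<.12 else .043),F[2])))
E
```

```text
[0.57620878 0.33164869 0.04614801]
0.038 (array([ 0.53348662,  0.3310929 , -0.07216501]), np.float64(452.3058823529411), [np.float64(572.0)])
0.042 (array([ 0.53313682,  0.33341955, -0.08506988]), np.float64(458.8745098039215), [np.float64(572.0)])
0.13 [ 2.1346e+02 -9.2981e+01  6.8200e-01 -1.0000e-03  0.0000e+00  6.2000e-02]
0.1 [ 2.11613e+02 -6.30020e+01  3.71530e+01 -1.00000e-03  0.00000e+00
  6.20000e-02]
0.08 [ 2.10381e+02 -4.30400e+01  3.71340e+01 -1.00000e-03  0.00000e+00
  6.20000e-02]
0.031 [ 2.07361e+02  5.86600e+00  3.70860e+01 -1.00000e-03  0.00000e+00
  6.20000e-02]
```

View pics/lift.png

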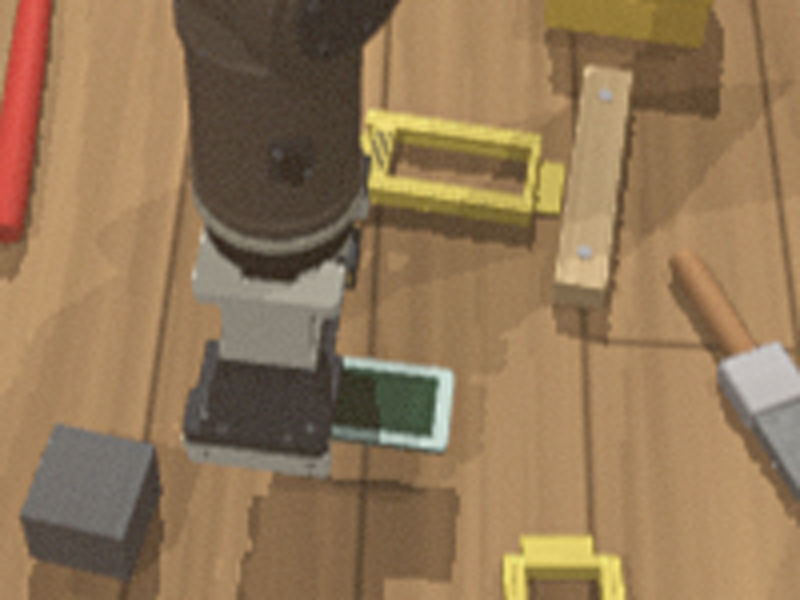

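Call:
{"op": "play_rows", "data": {"motion": [[-1,50,-40,0,0,0,0.02],[-1,100,-93,0,0,0,0.062],[-1,150,-93,0,0,0,0.062],[-1,200,-93,0,0,0,0.062],[-1,213.5,-93,0,0,0,0.062],[-1,213.5,-93,0.7,0,0,0.062],[-1,213.5,-93,15,0,0,0.062],[-1,213.5,-93,30,0,0,0.062],[-1,213.5,-93,36.5,0,0,0.062],[-1,213.5,-93,36.5,0,0,0.062]]}}

```text
clock: 6.4
position: [0.6514, 0.1124, 0.0049]
ee_rot: [2.073, -2.358, -0.002]
force: [-0.4, 0.1, -0.7]
width: 0.545
```

```bash
python3 - <<'E'
from fit import *
s=tool()[1];print(s["position"],s["joints"])
P=[arm.get_image(c) for c in("top","side")]
p=P[1];save(p,"pre.png",(300,190,420,280),6)
F=[.4845,.1333,-.131]
im=cv2.imread("pics/pre.png")
pose=at(F,.130,.0045)
def draw(parts,x,y,z,yaw,col):
    for b in parts:
        q=proj(p,b@T([0,0,0,yaw])[:3,:3].T+[x,y,z])
        cv2.polylines(im,[cv2.convexHull(np.int32((q+.5-[300,190])*6))],True,col,1)
draw(FR,F[0],F[1],0,F[2],(255,0,255))
t=s["position"];l=at([t[0],t[1],F[2]],-.040,t[2]-.002);draw(LE,l[0],l[1],l[2],F[2],(255,255,255))
cv2.imwrite("pics/pre.png",im)
for lx in(.130,.100,.080,.031): print(lx,row(down(*at(F,lx+.040,.0065),F[2])))
E
```

```text
[0.65139054 0.11244439 0.00492947] [-0.00402459  0.76211644 -0.38951921  1.64643241  0.36985568  0.8094038
 -2.25432883]
0.13 [ 1.086e+00 -4.080e-01  2.490e-01 -0.000e+00  0.000e+00  1.000e-03]
0.1 [ 1.0490e+00  2.9592e+01  2.4200e-01 -0.0000e+00  0.0000e+00  1.0000e-03]
0.08 [ 1.0240e+00  4.9592e+01  2.3700e-01 -0.0000e+00  0.0000e+00  1.0000e-03]
0.031 [ 9.6300e-01  9.8591e+01  2.2500e-01 -0.0000e+00  0.0000e+00  1.0000e-03]
```

View pics/pre.png

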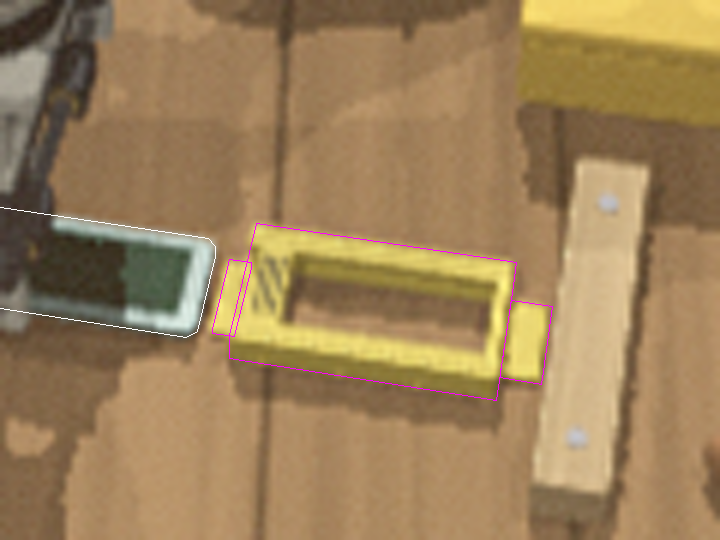

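Call:
{"op": "play_rows", "data": {"motion": [[-1,1,0,0.2,0,0,0.001],[-1,1,8,0.2,0,0,0.001],[-1,1,16,0.2,0,0,0.001],[-1,1,22,0.2,0,0,0.001],[-1,1,28,0.2,0,0,0.001],[-1,1,34,0.2,0,0,0.001],[-1,1,34,0.2,0,0,0.001]]}}

```text
clock: 7.2
position: [0.618, 0.1159, 0.0066]
ee_rot: [2.072, -2.361, -0.0]
force: [0.6, -0.1, -1.0]
width: 0.544
```

```bash
python3 - <<'E'
from fit import *
P=[arm.get_image(c) for c in("top","side")]
a=cv2.resize(P[0]["img"][195:275,270:350],(400,400),interpolation=2);b=cv2.resize(P[1]["img"][200:280,320:400],(400,400),interpolation=2)
cv2.imwrite("pics/in1.png",np.hstack([a,b]))
s=tool()[1];print(s["position"],s["force"])
F=[.4845,.1333,-.131]
for lx in(.095,.031): print(lx,row(down(*at(F,lx+.040,.0065),F[2])))
E
```

```text
[0.61902291 0.11561763 0.00667244] [-0.29979516 -0.66391996 -1.30161295]
0.095 [ 0.041  0.68   0.172 -0.001  0.     0.   ]
0.031 [ 2.000e-02  6.468e+01  1.370e-01 -1.000e-03  0.000e+00  0.000e+00]
```

View pics/in1.png

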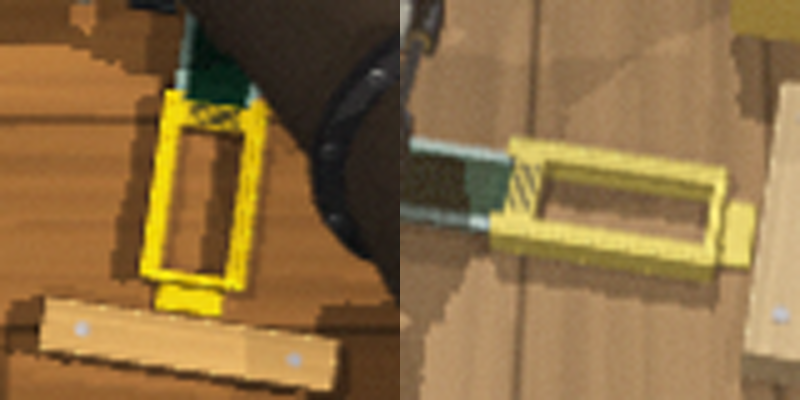

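Call:
{"op": "play_rows", "data": {"motion": [[-1,0,10,0.1,0,0,0],[-1,0,20,0.1,0,0,0],[-1,0,30,0.1,0,0,0],[-1,0,40,0.1,0,0,0],[-1,0,48,0.1,0,0,0],[-1,0,55,0.1,0,0,0],[-1,0,60,0.1,0,0,0],[-1,0,61,0.1,0,0,0]]}}

```text
clock: 8.1
position: [0.558, 0.1237, 0.0066]
ee_rot: [-2.072, 2.361, -0.0]
force: [0.0, 0.4, -1.0]
width: 0.55
```

```bash
python3 - <<'E'
from fit import *
P=[arm.get_image(c) for c in("top","side")]
a=cv2.resize(P[0]["img"][195:275,270:350],(400,400),interpolation=2);b=cv2.resize(P[1]["img"][200:280,320:400],(400,400),interpolation=2)
cv2.imwrite("pics/in2.png",np.hstack([a,b]))
s=tool()[1];print(s["position"],s["force"])
F=[.4845,.1333,-.131]
for lx in(.095,.031): print(lx,row(down(*at(F,lx+.040,.0065),F[2])))
E
```

```text
[0.5586875  0.12356189 0.00663153] [ 0.07579992 -0.01231656 -1.33417129]
0.095 [ 6.0000e-02 -6.0176e+01  1.8300e-01 -1.0000e-03  0.0000e+00  0.0000e+00]
0.031 [ 3.500e-02  3.824e+00  1.280e-01 -1.000e-03  0.000e+00  0.000e+00]
```

View pics/in2.png

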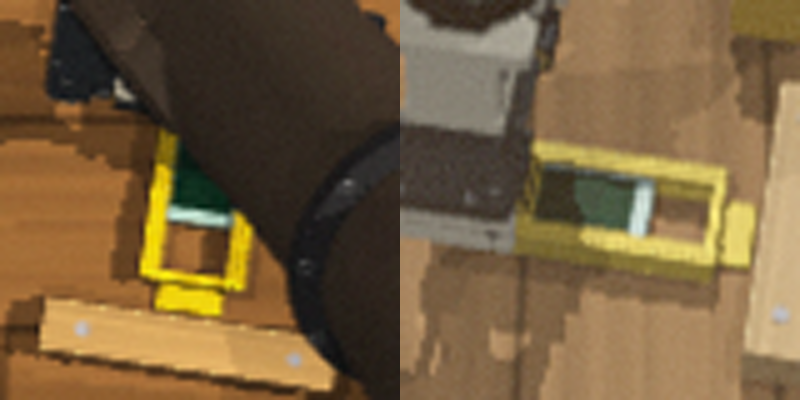

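Call:
{"op": "play_rows", "data": {"motion": [[1,0,0,0,0,0,0],[1,0,0,0,0,0,0],[1,0,0,0,0,0,0],[1,0,0,0,0,0,0],[1,0,0,-25,0,0,0],[1,0,0,-50,0,0,0],[-1,0,-30,-50,0,0,0],[-1,0,-40,-50,0,0,0],[-1,0,-40,-50,0,0,0],[-1,0,-40,-50,0,0,0]]}}

```text
clock: 9.2
position: [0.5971, 0.1184, 0.0559]
ee_rot: [2.071, -2.361, -0.001]
force: [-0.9, 0.1, -0.2]
width: 0.704
```

```bash
python3 - <<'E'
from fit import *
P=[arm.get_image(c) for c in("top","side")]
F=[.4845,.1333,-.131]
s=tool()[1];print(s["position"],s["force"],s["width"])
save(P[1],"in3.png",(310,200,400,270),6)
p=P[1];ms=[ext(yellow(p)|lensm(p),proj(p,[[F[0],F[1],.005]])[0])]
for px in(.110,.075,.066): print(px,row(down(*at(F,px,.0065),F[2])))
E
```

```text
[0.59683912 0.11860955 0.05605782] [-0.2679193   0.80711937 -1.21545966] 0.6142527518905682
0.11 [ 9.5000e-02  3.2480e+00  4.9561e+01  1.0000e-03 -0.0000e+00  1.0000e-03]
0.075 [ 5.2000e-02  3.8248e+01  4.9595e+01  1.0000e-03 -0.0000e+00  1.0000e-03]
0.066 [ 4.1000e-02  4.7248e+01  4.9603e+01  1.0000e-03 -0.0000e+00  1.0000e-03]
```

View pics/in3.png

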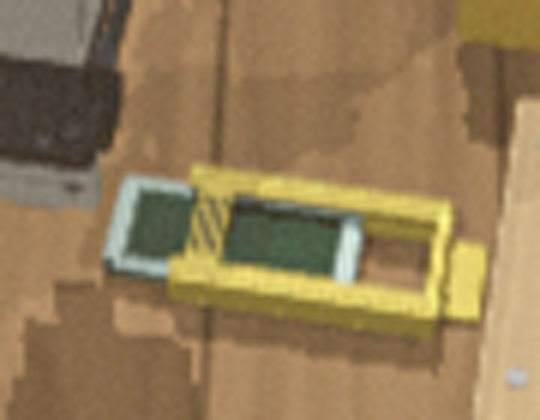

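Call:
{"op": "play_rows", "data": {"motion": [[-1,0,0,20,0,0,0],[-1,0,0,20,0,0,0],[-1,0,0,20,0,0,0],[-1,0,0,40,0,0,0],[-1,0,0,49,0,0,0],[-1,0,10,49,0,0,0],[-1,0,20,49,0,0,0],[-1,0,30,49,0,0,0],[-1,0,37,49,0,0,0],[-1,0,41,49,0,0,0]]}}

```text
clock: 10.3
position: [0.5556, 0.1243, 0.0078]
ee_rot: [-2.073, 2.36, 0.0]
force: [1.1, 0.1, 1.2]
width: -0.0
```

```bash
python3 - <<'E'
from fit import *
P=[arm.get_image(c) for c in("top","side")]
F=[.4845,.1333,-.131]
s=tool()[1];print(s["position"],s["force"],s["width"])
cv2.imwrite("pics/in4.png",np.hstack([cv2.resize(P[0]["img"][195:275,270:350],(400,400),interpolation=2),cv2.resize(P[1]["img"][200:280,320:400],(400,400),interpolation=2)]))
for px in(.075,.066): print(px,row(down(*at(F,px,.0065),F[2])))
E
```

```text
[0.55572804 0.12408547 0.00749147] [ 0.70276081  0.07039219 -0.67554556] 0.00861861828030562
0.075 [ 1.740e-01 -3.179e+00  9.890e-01  1.000e-03 -0.000e+00  2.000e-03]
0.066 [ 1.590e-01  5.821e+00  9.960e-01  1.000e-03 -0.000e+00  2.000e-03]
```

View pics/in4.png

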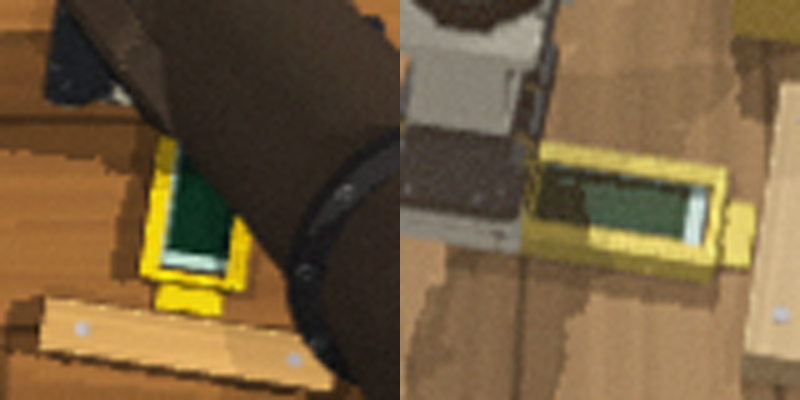

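Call:
{"op": "play_rows", "data": {"motion": [[-1,0,2,1,0,0,0],[-1,0,4,1,0,0,0],[-1,0,6,1,0,0,0],[-1,0,7,1,0,0,0],[-1,0,7,1,0,0,0]]}}

```text
clock: 10.9
position: [0.5496, 0.1249, 0.0067]
ee_rot: [-2.073, 2.36, -0.001]
force: [3.4, -0.3, -0.1]
width: 0.003
```

Call:
{"op": "play_rows", "data": {"motion": [[-1,0,1.5,0,0,0,0],[-1,0,3,0,0,0,0],[-1,0,4,0,0,0,0],[-1,0,4,0,0,0,0]]}}

```text
clock: 11.3
position: [0.5491, 0.125, 0.0077]
ee_rot: [-2.068, 2.358, -0.006]
force: [10.7, -2.9, -0.5]
width: 0.004
```

Call:
{"op": "play_rows", "data": {"motion": [[-1,0,-10,0,0,0,0],[-1,0,-20,0,0,0,0],[1,0,-30,-30,0,0,0],[1,0,-40,-70,0,0,0],[1,0,-60,-100,0,0,0],[1,0,-100,-120,0,0,0],[1,0,-140,-120,0,0,0],[1,0,-140,-120,0,0,0]]}}

```text
clock: 12.1
position: [0.6916, 0.1044, 0.1285]
ee_rot: [-2.062, 2.361, -0.008]
force: [-1.1, -0.3, -0.4]
width: 0.481
```

```bash
cat > chk.py <<'E'
from fit import *
import sys
P=[arm.get_image(c) for c in("top","side")]
cv2.imwrite("pics/"+sys.argv[1],np.hstack([cv2.resize(P[0]["img"][195:275,270:350],(400,400),interpolation=2),cv2.resize(P[1]["img"][200:280,320:400],(400,400),interpolation=2)]))
F0=[.4845,.1333,-.131]
for sel in(P,P[:1],P[1:]):
    ms=[ext(yellow(p),proj(p,[at(F0,-.055,.01)])[0]) for p in sel]
    print(*fit(sel,ms,FR,F0))
E
python3 chk.py in5.png
```

```text
[ 0.48221348  0.133336   -0.13264947] 145.74117647058824 [np.float64(951.0), np.float64(1138.0)]
[ 0.48146704  0.13237085 -0.12691188] 38.57254901960784 [np.float64(951.0)]
[ 0.48311506  0.13411289 -0.13443174] 87.1607843137255 [np.float64(1138.0)]
```

View pics/in5.png

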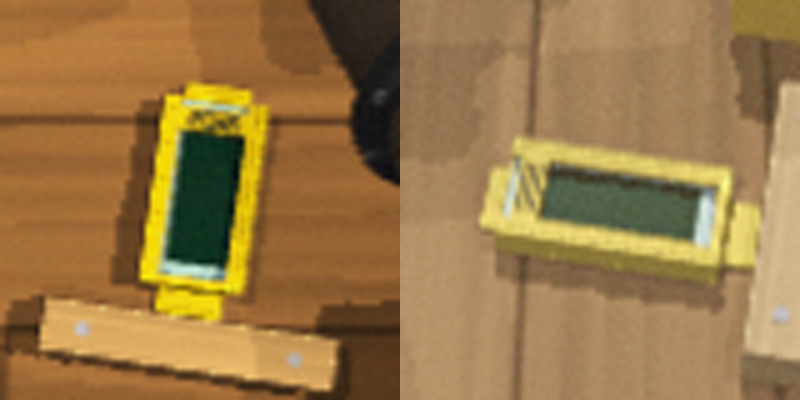

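```bash
python3 - <<'E'
from fit import *
for n,F in(("top",[.4815,.1324,-.127]),("side",[.4831,.1341,-.134])):
    p=arm.get_image(n);h,s,v=hsv(p)
    for rng in((50,66),(-62,-40)):
        print(n,[(x,int(np.mean([cv2.remap(s.astype(np.float32),*[np.float32([[q]]) for q in proj(p,[[F[0]+x/1e3*np.cos(F[2])-y*np.sin(F[2]),F[1]+x/1e3*np.sin(F[2])+y*np.cos(F[2]),.010]])[0]],1)[0,0] for y in(-.01,-.005,0,.005,.01)]))) for x in range(*rng)])
E
```

```text
top [(50, 181), (51, 166), (52, 150), (53, 126), (54, 95), (55, 78), (56, 89), (57, 134), (58, 185), (59, 224), (60, 241), (61, 244), (62, 244), (63, 243), (64, 242), (65, 239)]
top [(-62, 239), (-61, 236), (-60, 233), (-59, 231), (-58, 233), (-57, 235), (-56, 236), (-55, 229), (-54, 216), (-53, 190), (-52, 154), (-51, 109), (-50, 69), (-49, 46), (-48, 38), (-47, 37), (-46, 39), (-45, 45), (-44, 58), (-43, 84), (-42, 116), (-41, 147)]
side [(50, 107), (51, 93), (52, 77), (53, 56), (54, 38), (55, 29), (56, 46), (57, 78), (58, 107), (59, 124), (60, 130), (61, 132), (62, 130), (63, 129), (64, 128), (65, 128)]
side [(-62, 134), (-61, 141), (-60, 147), (-59, 150), (-58, 150), (-57, 145), (-56, 138), (-55, 131), (-54, 119), (-53, 100), (-52, 71), (-51, 41), (-50, 23), (-49, 19), (-48, 19), (-47, 19), (-46, 19), (-45, 21), (-44, 26), (-43, 36), (-42, 47), (-41, 59)]
```

```bash
python3 - <<'E'
from fit import *
F=[.4823,.1333,-.131]
s=tool()[1];print(s["position"],s["joints"])
for z in(.06,.003): print(z,row(down(*at(F,0,z),F[2])))
E
```

```text
[0.68580722 0.10715611 0.12769245] [ 0.02753524  0.66947563 -0.42993186  1.47186994  0.30104776  1.0617803
 -2.16752728]
0.06 [ 5.5900e-01  2.0543e+02  6.6926e+01 -4.0000e-03  1.0000e-03  1.0000e-03]
0.003 [ 6.43000e-01  2.05643e+02  1.23926e+02 -4.00000e-03  1.00000e-03
  1.00000e-03]
```

Call:
{"op": "play_rows", "data": {"motion": [[1,0.6,50,20,-0.004,0,0.001],[1,0.6,100,40,-0.004,0,0.001],[1,0.6,150,60,-0.004,0,0.001],[1,0.6,200,67,-0.004,0,0.001],[1,0.6,205.6,67,-0.004,0,0.001],[1,0.6,205.6,67,-0.004,0,0.001],[1,0.6,205.6,90,-0.004,0,0.001],[1,0.6,205.6,110,-0.004,0,0.001],[1,0.6,205.6,121,-0.004,0,0.001],[1,0.6,205.6,123.5,-0.004,0,0.001]], "force": 25}}

```text
clock: 13.3
position: [0.482, 0.1332, 0.0026]
ee_rot: [2.071, -2.361, -0.003]
force: [-0.7, -0.0, -0.5]
width: 0.999
```

```bash
python3 - <<'E'
from fit import *
F=[.4823,.1333,-.131]
print(row(down(*at(F,0,.003),F[2])),tool()[1]["width"],tool()[1]["force"])
E
```

```text
[-0.166 -0.288 -0.44   0.002  0.001  0.   ] 0.9991182896437211 [-0.68613752 -0.00555193 -0.52524777]
```

Call:
{"op": "play_rows", "data": {"motion": [[-1,0,0,0,0,0,0],[-1,0,0,0,0,0,0],[-1,0,0,0,0,0,0],[-1,0,0,0,0,0,0],[-1,0,0,0,0,0,0],[-1,0,0,0,0,0,0],[-1,0,0,-15,0,0,0],[-1,0,0,-40,0,0,0],[-1,0,0,-80,0,0,0],[-1,0,0,-80,0,0,0]]}}

```text
clock: 14.3
position: [0.4846, 0.1343, 0.0865]
ee_rot: [-2.068, 2.358, -0.001]
force: [0.8, 1.4, -0.7]
width: 0.694
```

```bash
cat > seat2.py <<'E'
from fit import *
# box faces as filled top faces + outer; compare grey-ness directly using the closed outline
def seatfit(p,n,v0=(.5158,-.268,.06)):
    BX=[box(-80,-58,-38.5,38.5,0,12),box(-58,-28,-38.5,38.5,-8,8),box(-28,28,-33.5,33.5,-8,0),box(28,60,-38.5,38.5,-8,8)]
    W=world(p);h,s,v=hsv(p);v0=np.array(v0)
    g=((s<70)&(v>(75 if n=="side" else 60))&(v<220)).astype(np.uint8)
    core=(sil(p,[box(-66,55,-25,25,0,4)],T([v0[0],v0[1],.132,v0[2]]))>0)
    win=sil(p,[box(-100,56,-60,60,0,8)],T([v0[0],v0[1],.132,v0[2]]))>0
    m=((g>0)|core)&win
    m=cv2.morphologyEx(m.astype(np.uint8),cv2.MORPH_OPEN,np.ones((3,3))).astype(float)
    ex=~win
    f=lambda v:(np.abs(sil(p,BX,T([v[0],v[1],.132,v[2]*10]))-m)*~ex).sum()
    x=v0*[1,1,.1]
    for st in(.006,.003):
        r=minimize(f,x,method="Nelder-Mead",options=dict(initial_simplex=x+np.vstack([np.zeros(3),np.eye(3)*st]),xatol=1e-4,fatol=.05));x=r.x
    return x*[1,1,10],r.fun,m,BX
E
python3 - <<'E'
from seat2 import *
print(tool()[1]["position"],tool()[1]["width"],tool()[1]["joints"])
o=[]
for n in("top","side"):
    p=arm.get_image(n);x,fu,m,BX=seatfit(p,n);print(n,x,fu,m.sum())
    im=p["img"].copy();im[...,1][m>0]=im[...,1][m>0]//2+100
    im=cv2.resize(im,None,fx=4,fy=4,interpolation=0)
    for b in BX:
        q=proj(p,b@T([x[0],x[1],.132,x[2]])[:3,:3].T+[x[0],x[1],.132])
        cv2.polylines(im,[cv2.convexHull(np.int32((q+.5)*4))],True,(0,255,255),1)
    c=(410,175,500,265) if n=="top" else (310,85,410,175)
    o.append(cv2.resize(im[c[1]*4:c[3]*4,c[0]*4:c[2]*4],(400,400)))
cv2.imwrite("pics/s2.png",np.hstack(o))
E
```

```text
[0.48455185 0.134313   0.08649949] 0.6936858237561777 [-0.01255148  0.45689825 -0.47693035  2.00034759  0.30147996  0.74674021
 -2.37164121]
top [ 0.51846906 -0.27096648  0.10482075] 133.6 1207.0
side [ 0.53177375 -0.26674171  0.13482703] 189.34901960784313 576.0
```

View pics/s2.png

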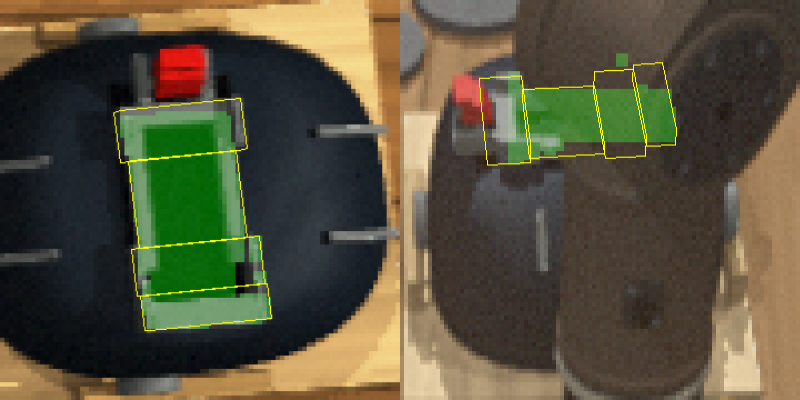

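```bash
cat > seat3.py <<'E'
from fit import *
from scipy.optimize import differential_evolution
S=4
top=lambda x0,x1,y0,y1,z:np.array([[x,y,z] for x in(x0,x1) for y in(y0,y1)])/1e3
POS=[top(-80,-66,-38.5,38.5,12),top(-66,-58,33.5,38.5,12),top(-66,-58,-38.5,-33.5,12),top(-58,-28,33.5,38.5,8),top(-58,-28,-38.5,-33.5,8),top(28,60,33.5,38.5,8),top(28,60,-38.5,-33.5,8)]
OUT=[top(-86,-81.5,-38.5,38.5,8),top(-80,-58,-45,-40,12)]
INN=[top(-64,-50,-28,28,12)]
RED=[top(64,75,-13,13,15)]
def mk(p,parts,v):
    m=np.zeros((400*S,640*S),np.uint8);M=T([v[0],v[1],.132,v[2]])
    for b in parts:
        q=(proj(p,b@M[:3,:3].T+M[:3,3])+.5)*S-.5
        cv2.fillConvexPoly(m,cv2.convexHull(np.round(q*16).astype(np.int32)),255,shift=4)
    return m>0
def score(p,G,v,neg):
    return G[mk(p,POS,v)].mean()-.5*sum(G[mk(p,n,v)].mean() for n in neg)
E
python3 - <<'E'
from seat3 import *
res={}
Q={}
for n in("top","side"):
    p=arm.get_image(n);im=cv2.imread(f"pics/{n}1.png");g=cv2.cvtColor(im,cv2.COLOR_BGR2GRAY).astype(np.float32)
    g=np.minimum(g,120);G=cv2.resize(g,None,fx=S,fy=S,interpolation=cv2.INTER_LINEAR);Q[n]=(p,G)
    hs=cv2.cvtColor(im,cv2.COLOR_BGR2HSV).astype(int);r=((hs[...,0]<8)|(hs[...,0]>172))&(hs[...,1]>140);r[:, :300]=0
    if n=="top": r[:175]=0
    ys,xs=np.nonzero(r[:200]);print(n,"red",xs.min(),xs.max(),ys.min(),ys.max(),len(xs))
def run(keys):
    neg={"top":[OUT,INN],"side":[OUT,INN]}
    f=lambda v:-sum(score(*Q[k],v,neg[k]) for k in keys)
    r=differential_evolution(f,[(.495,.535),(-.29,-.245),(0,.16)],seed=1,maxiter=40,popsize=12,tol=1e-6);print(keys,r.x,r.fun);return r.x
for k in(["top"],["side"],["top","side"]): x=run(k)
o=[]
for n in("top","side"):
    p=Q[n][0];im=cv2.resize(cv2.imread(f"pics/{n}1.png"),None,fx=8,fy=8,interpolation=2)
    for b in POS+RED:
        q=proj(p,b@T([0,0,0,x[2]])[:3,:3].T+[x[0],x[1],.132]);cv2.polylines(im,[cv2.convexHull(np.int32((q+.5)*8))],True,(0,255,255),1)
    c=(425,180,475,255) if n=="top" else (315,90,390,145)
    im=im[c[1]*8:c[3]*8,c[0]*8:c[2]*8];o.append(cv2.resize(im,(int(im.shape[1]*500/im.shape[0]),500)) if n=="top" else cv2.resize(im,(450,330)))
o[1]=np.vstack([o[1],np.zeros((170,450,3),np.uint8)]);cv2.imwrite("pics/s3.png",np.hstack(o)[:, :800])
E
```

```text
top red 444 558 185 197 239
side red 323 505 12 112 3792
['top'] [ 0.51852094 -0.27056104  0.08677413] -71.28304290771484
['side'] [ 0.51939413 -0.26853341  0.09244531] -33.84413146972656
['top', 'side'] [ 0.51867332 -0.27021138  0.08549384] -103.5503158569336
```

View pics/s3.png

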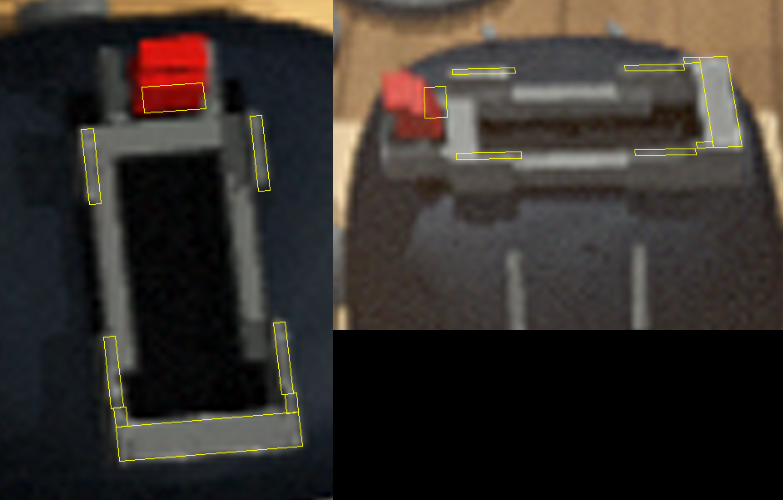

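```bash
python3 - <<'E'
from fit import *
p=arm.get_image("top");im=cv2.imread("pics/top1.png");g=cv2.cvtColor(im,cv2.COLOR_BGR2GRAY).astype(float)
K=p["K"];M=cv2.Rodrigues(np.array(p["rvec"],float))[0];C=-M.T@np.array(p["tvec"]).ravel()
def hit(u,v,z):
    d=M.T@np.array([(u-K[0,2])/K[0,0],(v-K[1,2])/K[1,1],1]);return C+d*(z-C[2])/d[2]
# opening/strip edges at half level, rows in notch region
L=[]
for r in range(206,230,2):
    a=g[r-1:r+2,430:475].mean(0);t=62
    cr=[430+i+(t-a[i])/(a[i+1]-a[i]) for i in range(44) if (a[i]-t)*(a[i+1]-t)<0]
    if len(cr)==4:
        w=[hit(c,r,.132) for c in cr];c0=(w[0]+w[3])/2;c1=(w[1]+w[2])/2
        L.append(np.r_[c0[:2],c1[:2]]);print(r,np.round(cr,1),np.linalg.norm(w[0]-w[3]).round(4),np.linalg.norm(w[1]-w[2]).round(4))
    else: print(r,np.round(cr,1))
L=np.array(L)
for k in(0,2):
    q=np.polyfit(L[:,k],L[:,k+1],1);print("center line yaw",np.arctan(q[0]),"y at x=.5187",np.polyval(q,.5187), "dy vs seat line .0855:",np.polyval(q,.5187)+.2702)
h=cv2.cvtColor(im,cv2.COLOR_BGR2HSV).astype(int);r=((h[...,0]<8)|(h[...,0]>172))&(h[...,1]>140)
for row_ in range(185,198):
    xs=np.nonzero(r[row_,430:470])[0]+430
    if len(xs): print(row_,xs.min(),xs.max(),end="; ")
for yaw in(.0855,.10):
    for q in([63,0,5],[72,0,20.5],[75,0,25.5]):
        print(yaw,q,proj(p,[T([.5187,-.2702,.132,yaw])[:3,:3]@np.array(q)/1e3+[.5187,-.2702,.132]]))
E
```

```text
206 [437.3 441.8 458.6 461.1 462.3 464.6]
208 [437.4 441.8 458.6 462.3] 0.0706 0.0475
210 [438.  442.1 458.9 462.5] 0.0695 0.0476
212 [438.8 442.3 459.2 462.8] 0.0681 0.0478
214 [439.  442.7 459.4 463. ] 0.0679 0.0475
216 [439.2 442.8 459.5 463.2] 0.068 0.0474
218 [439.4 443.  459.8 463.5] 0.068 0.0477
220 [439.6 443.2 460.2 463.8] 0.0684 0.0478
222 [439.9 443.6 460.4 463.9] 0.0679 0.0475
224 [440.1 443.8 460.5 464.1] 0.0678 0.0473
226 [440.4 443.9 460.7 464.3] 0.0677 0.0475
228 [440.5 444.2 461.3 464.2 465.5 467.4]
center line yaw 0.10619813938844871 y at x=.5187 -0.26942857063342257 dy vs seat line .0855: 0.0007714293665774252
center line yaw 0.094555392223011 y at x=.5187 -0.26952345566577557 dy vs seat line .0855: 0.0006765443342244271
185 448 456; 186 445 455; 187 446 455; 188 445 455; 189 444 455; 190 444 455; 191 444 455; 192 445 455; 193 445 455; 194 445 454; 195 445 454; 196 445 454; 197 445 448; 0.0855 [63, 0, 5] [[449.87847283 196.90725711]]
0.0855 [72, 0, 20.5] [[451.06000169 193.03521307]]
0.0855 [75, 0, 25.5] [[451.44313166 191.73283132]]
0.1 [63, 0, 5] [[449.55813575 196.93509331]]
0.1 [72, 0, 20.5] [[450.68972137 193.06733712]]
0.1 [75, 0, 25.5] [[451.05599996 191.766399  ]]
```

```bash
cat >> fit.py <<'E'
SEAT=np.array([.5187,-.2690,.132,.093]);GZ=.0027
def fpose(ox,oy,oz,th,dyaw=0):  # mm, rad: TCP pose for frame origin at seat offset
    B=R.from_euler("z",SEAT[3]).as_matrix()
    o=SEAT[:3]+B@np.array([ox,oy,oz])/1e3
    M=down(0,0,0,SEAT[3]+dyaw,th); M[:3,3]=o-M[:3,2]*GZ; return M
E
python3 - <<'E'
from fit import *
C=tool()[0];print(C[:3,3],tool()[1]["width"],tool()[1]["force"])
print(row(fpose(12,0,90,.35)))
E
```

```text
[0.48120401 0.13261846 0.08143647] 0.6964591248325497 [ 0.3320521   0.08097175 -1.36612458]
[ 3.90869e+02 -9.98460e+01 -1.43374e+02  3.52000e-01 -3.90000e-02
 -2.22000e-01]
```

Call:
{"op": "play_rows", "data": {"motion": [[-1,0,0,-50,0,0,0],[-1,20,0,-100,0.1,0,0],[-1,60,-20,-143,0.2,-0.01,-0.05],[-1,110,-40,-143,0.3,-0.02,-0.1],[-1,160,-60,-143,0.352,-0.039,-0.15],[-1,210,-80,-143,0.352,-0.039,-0.222],[-1,260,-100,-143,0.352,-0.039,-0.222],[-1,310,-100,-143,0.352,-0.039,-0.222],[-1,360,-100,-143,0.352,-0.039,-0.222],[-1,391,-100,-143,0.352,-0.039,-0.222]]}}

```text
clock: 15.55
position: [0.531, -0.2457, 0.2227]
ee_rot: [-2.118, 1.928, -0.338]
force: [0.7, 0.0, -1.5]
width: 0.695
```

Call:
{"op": "play_rows", "data": {"motion": [[-1,0,0,0,0,0,0],[-1,0,0,0,0,0,0]]}}

```text
clock: 15.75
position: [0.5296, -0.2473, 0.2207]
ee_rot: [-2.115, 1.934, -0.333]
force: [0.6, 1.0, -1.8]
width: 0.695
```

```bash
python3 - <<'E'
from fit import *
C,s=tool();print(C[:3,3],s["width"],s["joints"],s["force"])
print(row(fpose(12,0,90,.35)))
E
```

```text
[ 0.52964267 -0.24731476  0.22067961] 0.6954199353554041 [ 0.80207292  0.26560087 -0.41633824  1.92406123 -0.09821284  0.67354931
 -0.9987719 ] [ 0.60492312  1.03695005 -1.78682957]
[ 2.0567e+01  3.4000e-01 -4.2990e+00  5.0000e-03  2.0000e-03 -4.0000e-03]
```

Call:
{"op": "play_rows", "data": {"motion": [[-1,20.6,0.3,-4.3,0.005,0.002,-0.004],[-1,20.6,0.3,-4.3,0.005,0.002,-0.004],[-1,20.6,0.3,-4.3,0.005,0.002,-0.004]]}}

```text
clock: 16.05
position: [0.5297, -0.2663, 0.2239]
ee_rot: [-2.117, 1.927, -0.338]
force: [-0.2, 1.1, -1.4]
width: 0.694
```

```bash
python3 - <<'E'
from fit import *
P=[arm.get_image(c) for c in("top","side")]
C,s=tool();print(C[:3,3],row(fpose(12,0,90,.35)),s["width"])
A=R.from_euler("z",SEAT[3])*R.from_euler("y",-.35);o=C[:3,3]+C[:3,2]*GZ
out=[]
for p,c in zip(P,((410,165,490,265),(300,70,400,150))):
    im=cv2.resize(p["img"][c[1]:c[3],c[0]:c[2]],None,fx=5 if len(out)==0 else 4,fy=5 if len(out)==0 else 4,interpolation=2);k=im.shape[0]/(c[3]-c[1])
    for b in FR:
        q=proj(p,A.apply(b)+o);cv2.polylines(im,[cv2.convexHull(np.int32((q+.5-[c[0],c[1]])*k))],True,(255,0,255),1)
    out.append(im)
h=max(i.shape[0] for i in out);out=[np.vstack([i,np.zeros((h-i.shape[0],i.shape[1],3),np.uint8)]) for i in out]
cv2.imwrite("pics/hov.png",np.hstack(out))
E
```

```text
[ 0.52992623 -0.26591336  0.2241524 ] [ 2.029e+00  2.390e-01 -4.980e-01  0.000e+00  2.000e-03  2.000e-03] 0.690820128885298
```

View pics/hov.png

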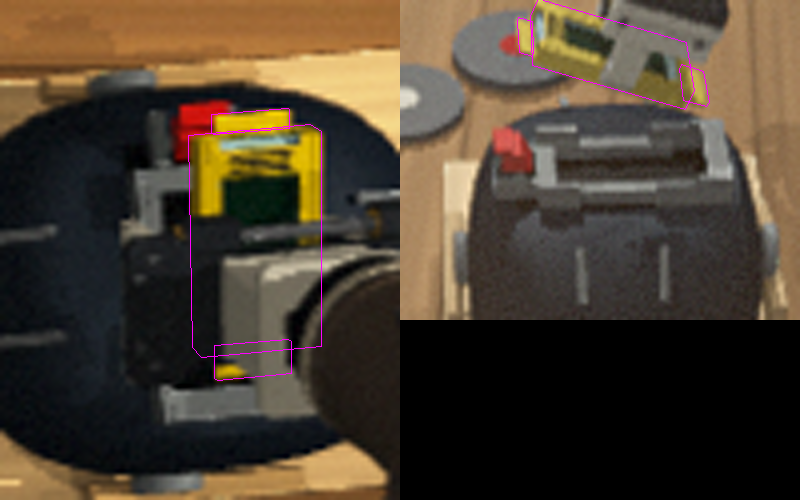

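```bash
cat > lat.py <<'E'
from fit import *
from scipy.ndimage import binary_fill_holes
def lat(th=.35,z_off=0):
    C,s=tool();A=R.from_euler("z",SEAT[3])*R.from_euler("y",-th);o=C[:3,3]+C[:3,2]*GZ
    p=arm.get_image("top");y=yellow(p)
    reg=sil(p,[box(22,90,-50,50,0,16)],np.r_[np.c_[A.as_matrix(),o],[[0,0,0,1]]])>0
    m=np.zeros((400,640),np.uint8);yy=(y&reg)
    cs=np.argwhere(yy)[:,::-1].astype(np.int32)
    m=cv2.morphologyEx(yy.astype(np.uint8),cv2.MORPH_CLOSE,np.ones((3,3)));m=binary_fill_holes(m|0).astype(float)
    core=sil(p,[box(22,52,-27,27,8,16)],np.r_[np.c_[A.as_matrix(),o],[[0,0,0,1]]])>.5
    m[core]=1
    def f(v):
        M=np.eye(4);B=(R.from_euler("z",v[2]*10)*A);M[:3,:3]=B.as_matrix();M[:3,3]=o+A.apply([v[0],v[1],0])
        return (np.abs(sil(p,FR,M)-m)*reg).sum()
    x=np.zeros(3)
    for st in(.004,.002):
        r=minimize(f,x,method="Nelder-Mead",options=dict(initial_simplex=x+np.vstack([np.zeros(3),np.eye(3)*st]),xatol=1e-4,fatol=.05));x=r.x
    print("frame minus FK, mm (x,y), yaw",x[:2]*1e3,x[2]*10,"cost",r.fun,m.sum())
if __name__=="__main__":
    lat();C,s=tool();print(C[:3,3],s["position"]);print(row(fpose(12,0,90,.35)));print(row(fpose(12,0,40,.35)),row(fpose(12,0,22,.35)))
E
python3 lat.py
```

```text
frame minus FK, mm (x,y), yaw [-0.64296276 -1.37164815] -0.0030303620088668404 cost 16.274509803921568 470.0
[ 0.52994898 -0.26615944  0.22429516] [ 0.52994898 -0.26615944  0.22429516]
[ 1.782  0.287 -0.363  0.     0.002  0.002]
[1.8290e+00 1.7430e+01 4.6606e+01 0.0000e+00 2.0000e-03 2.0000e-03] [1.8460e+00 2.3602e+01 6.3515e+01 0.0000e+00 2.0000e-03 2.0000e-03]
```

```bash
sed -i 's/^SEAT=.*;GZ/SEAT=np.array([.5192,-.2684,.132,.094]);GZ/' fit.py
python3 - <<'E'
from fit import *
for a in((12,40),(11,25)): print(a,row(fpose(a[0],0,a[1],.35)))
E
```

```text
(12, 40) [1.2680e+00 1.6909e+01 4.6797e+01 0.0000e+00 1.0000e-03 1.0000e-03]
(11, 25) [1.2810e+00 2.2992e+01 6.0545e+01 0.0000e+00 1.0000e-03 1.0000e-03]
```

Call:
{"op": "play_rows", "data": {"motion": [[-1,2,6,16,0,0.001,0.001],[-1,2,12,32,0,0.001,0.001],[-1,2,17,46.5,0,0.001,0.001],[-1,2,17,46.5,0,0.001,0.001],[-1,2,17,46.5,0,0.001,0.001]]}}

```text
clock: 16.7
position: [0.5303, -0.2673, 0.175]
ee_rot: [-2.118, 1.926, -0.34]
force: [-0.7, -0.5, -1.5]
width: 0.694
```

```bash
python3 - <<'E'
from fit import *
print(tool()[1]["force"])
for a in((12,40),(11,22),(4,20),(-3,18)): print(a,row(fpose(a[0],0,a[1],.35)))
E
```

```text
[-0.68146586 -0.49997477 -1.52184759]
(12, 40) [0.058 0.295 0.43  0.    0.001 0.001]
(11, 22) [7.0000e-02 7.4040e+00 1.6997e+01 0.0000e+00 1.0000e-03 1.0000e-03]
(4, 20) [6.3000e-02 1.4666e+01 1.6476e+01 0.0000e+00 1.0000e-03 1.0000e-03]
(-3, 18) [5.6000e-02 2.1927e+01 1.5956e+01 0.0000e+00 1.0000e-03 1.0000e-03]
```

Call:
{"op": "play_rows", "data": {"motion": [[-1,0.1,3.5,8,0,0.001,0.001],[-1,0.1,7.4,15,0,0.001,0.001],[-1,0.1,7.4,17,0,0.001,0.001],[-1,0.1,7.4,17,0,0.001,0.001]]}}

```text
clock: 17.1
position: [0.529, -0.2674, 0.1561]
ee_rot: [-2.117, 1.928, -0.339]
force: [-0.6, 0.8, -1.6]
width: 0.693
```

Call:
{"op": "play_rows", "data": {"motion": [[-1,0,3.5,0,0,0,0],[-1,0,7.2,-0.4,0,0,0],[-1,0,10,-0.7,0,0,0],[-1,0,13,-1,0,0,0],[-1,0,13,-1,0,0,0]]}}

```text
clock: 17.6
position: [0.5159, -0.2688, 0.1525]
ee_rot: [-2.117, 1.929, -0.339]
force: [0.1, 0.7, -1.8]
width: 0.693
```

```bash
python3 - <<'E'
from fit import *
print(tool()[1]["force"])
for a in((-2,18,.35),(-2.5,15,.29),(-2,11.5,.22),(-1.5,8,.15)): print(a,row(fpose(a[0],0,a[1],a[2])))
E
```

```text
[ 0.12132752  0.74240499 -1.79554951]
(-2, 18, 0.35) [-0.113 -0.408  0.078  0.001  0.    -0.001]
(-2.5, 15, 0.29) [-1.110e-01  9.260e-01  2.731e+00 -5.900e-02  0.000e+00 -1.000e-03]
(-2, 11.5, 0.22) [-1.090e-01  1.464e+00  6.209e+00 -1.290e-01  0.000e+00 -1.000e-03]
(-1.5, 8, 0.15) [-1.070e-01  2.005e+00  9.700e+00 -1.990e-01  0.000e+00 -1.000e-03]
```

Call:
{"op": "play_rows", "data": {"motion": [[-1,-0.1,0.5,1.4,-0.03,0,-0.001],[-1,-0.1,0.9,2.7,-0.059,0,-0.001],[-1,-0.1,1.2,4.5,-0.094,0,-0.001],[-1,-0.1,1.5,6.2,-0.129,0,-0.001],[-1,-0.1,1.7,8,-0.164,0,-0.001],[-1,-0.1,2,9.7,-0.199,0,-0.001],[-1,-0.1,2,9.7,-0.199,0,-0.001]]}}

```text
clock: 18.3
position: [0.5185, -0.2683, 0.1427]
ee_rot: [-2.24, 2.036, -0.153]
force: [-0.5, -0.5, -1.9]
width: 0.693
```

```bash
python3 - <<'E'
from fit import *
print(tool()[1]["force"],tool()[1]["width"])
for a in((-1.5,8,.15),(-1,5.5,.10)): print(a,row(fpose(a[0],0,a[1],a[2])))
P=[arm.get_image(c) for c in("top","side")]
a=cv2.resize(P[0]["img"][175:265,410:500],(400,400),interpolation=2);b=cv2.resize(P[1]["img"][75:165,305:395],(400,400),interpolation=2)
cv2.imwrite("pics/hook.png",np.hstack([a,b]))
E
```

```text
[-0.45813747 -0.52788221 -1.91164289] 0.6927911017060143
(-1.5, 8, 0.15) [ 1.370e-01  1.177e+00 -1.120e-01 -0.000e+00  0.000e+00  1.000e-03]
(-1, 5.5, 0.1) [ 1.380e-01  9.220e-01  2.438e+00 -5.000e-02  0.000e+00  1.000e-03]
```

View pics/hook.png

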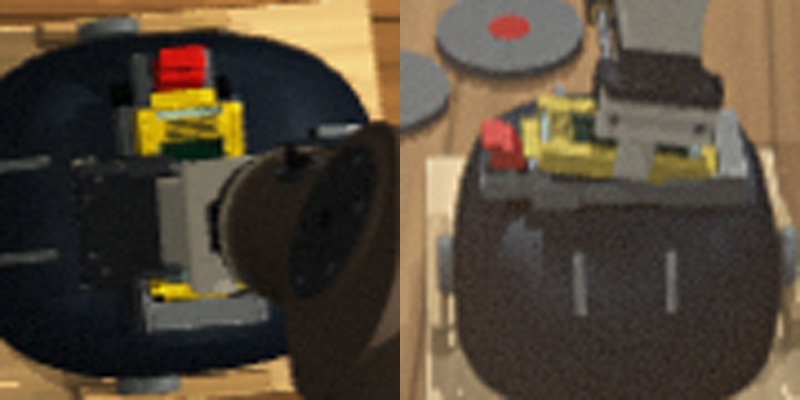

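Call:
{"op": "play_rows", "data": {"motion": [[-1,0.1,1,1.2,-0.025,0,0.001],[-1,0.1,1,2.4,-0.05,0,0.001],[-1,0.1,1,2.4,-0.05,0,0.001]]}}

```text
clock: 18.7
position: [0.5181, -0.2684, 0.1404]
ee_rot: [-2.267, 2.063, -0.105]
force: [4.6, 0.9, 0.9]
width: 0.694
```

Call:
{"op": "play_rows", "data": {"motion": [[1,0,0,0,0,0,0],[1,0,0,0,0,0,0],[1,0,0,0,0,0,0],[1,0,0,0,0,0,0],[1,0,0,-20,0,0,0],[1,0,0,-50,0,0,0],[-1,0,0,-70,0,0,0],[-1,0,0,-70,0,0,0]]}}

```text
clock: 19.5
position: [0.5122, -0.27, 0.2131]
ee_rot: [-2.265, 2.062, -0.112]
force: [0.7, -0.2, -0.1]
width: 0.875
```

```bash
python3 - <<'E'
from fit import *
print(tool()[1]["force"],tool()[1]["width"])
B=T([*SEAT[:3],SEAT[3]])
def pad(z,x=45): q=B@np.array([x/1e3,0,z/1e3,1]);return down(*q[:3],SEAT[3])
for z in(60,30,24): print(z,row(pad(z)))
P=[arm.get_image(c) for c in("top","side")]
a=cv2.resize(P[0]["img"][175:265,410:500],(400,400),interpolation=2);b=cv2.resize(P[1]["img"][75:165,305:395],(400,400),interpolation=2)
cv2.imwrite("pics/rel.png",np.hstack([a,b]))
E
```

```text
[ 0.71639861 -0.16564797 -0.106964  ] 0.8749727685630607
60 [-9.6700e-01 -4.9601e+01  2.6514e+01 -1.0600e-01 -3.0000e-03 -0.0000e+00]
30 [-1.0420e+00 -4.6438e+01  5.6347e+01 -1.0600e-01 -3.0000e-03 -0.0000e+00]
24 [-1.0570e+00 -4.5805e+01  6.2314e+01 -1.0600e-01 -3.0000e-03 -0.0000e+00]
```

View pics/rel.png

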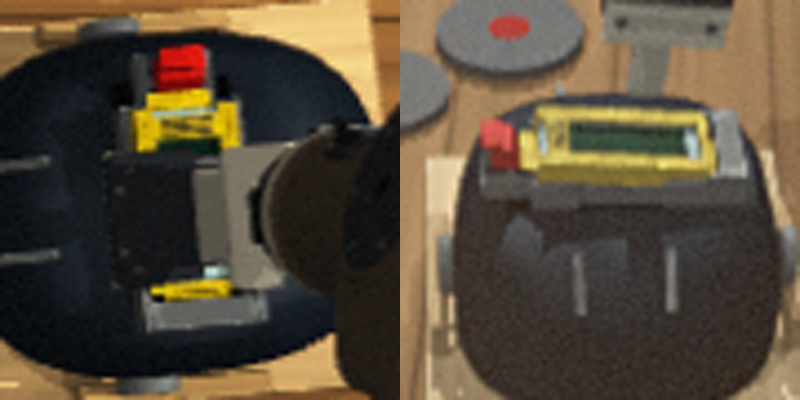

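Call:
{"op": "play_rows", "data": {"motion": [[-1,-1,-25,13,-0.05,-0.003,0],[-1,-1,-49.6,26.5,-0.106,-0.003,0],[-1,-1,-49.6,26.5,-0.106,-0.003,0],[-1,-1,-49.6,26.5,-0.106,-0.003,0],[-1,-1,-49.6,26.5,-0.106,-0.003,0],[-1,-1,-49.6,26.5,-0.106,-0.003,0],[-1,-1,-49,32,-0.106,-0.003,0],[-1,-1,-48,42,-0.106,-0.003,0],[-1,-1,-47.3,49,-0.106,-0.003,0],[-1,-1,-47.3,49,-0.106,-0.003,0]]}}

```text
clock: 20.6
position: [0.5615, -0.2632, 0.1646]
ee_rot: [2.322, -2.113, -0.011]
force: [0.5, -0.3, 0.1]
width: 0.0
```

```bash
cat > pad.py <<'E'
from fit import *
B=T([*SEAT[:3],SEAT[3]])
def pad(z,x=45): q=B@np.array([x/1e3,0,z/1e3,1]);return down(*q[:3],SEAT[3])
s=tool()[1];print(s["force"],s["width"],(np.linalg.inv(B)@np.r_[s["position"],1]*1e3).round(2))
for z in(30,16): print(z,row(pad(z)))
E
python3 pad.py
```

```text
[ 0.46271514 -0.30778127  0.07068129] 0.00028613585271242435 [  42.57    1.21   32.57 1000.  ]
30 [ 1.217 -2.451  2.553  0.007  0.004 -0.   ]
16 [ 1.2720e+00 -2.5420e+00  1.6553e+01  7.0000e-03  4.0000e-03 -0.0000e+00]
```

Call:
{"op": "play_rows", "data": {"motion": [[-1,1.2,-2.5,4,0.007,0.004,0],[-1,1.2,-2.5,8,0.007,0.004,0],[-1,1.2,-2.5,10,0.007,0.004,0],[-1,1.2,-2.5,12,0.007,0.004,0]]}}

```text
clock: 21.0
position: [0.5647, -0.2643, 0.1533]
ee_rot: [-2.323, 2.114, -0.003]
force: [-0.6, 0.4, 7.1]
width: 0.005
```

Call:
{"op": "play_rows", "data": {"motion": [[-1,0,0,1,0,0,0],[-1,0,0,2,0,0,0],[-1,0,0,2,0,0,0]]}}

```text
clock: 21.3
position: [0.5648, -0.2642, 0.1514]
ee_rot: [-2.323, 2.114, -0.003]
force: [-0.0, -0.4, -0.1]
width: 0.002
```

Call:
{"op": "play_rows", "data": {"motion": [[-1,0,0,1,0,0,0],[-1,0,0,2,0,0,0],[-1,0,0,2,0,0,0]]}}

```text
clock: 21.6
position: [0.5651, -0.2642, 0.15]
ee_rot: [-2.322, 2.114, -0.004]
force: [-0.9, 0.3, 5.6]
width: 0.004
```

Call:
{"op": "play_rows", "data": {"motion": [[-1,0,0,1,0,0,0],[-1,0,0,2,0,0,0],[-1,0,0,2,0,0,0]]}}

```text
clock: 21.9
position: [0.5652, -0.2643, 0.1497]
ee_rot: [-2.322, 2.114, -0.006]
force: [-6.1, 2.5, 17.7]
width: 0.008
```

Call:
{"op": "play_rows", "data": {"motion": [[-1,0,0,-20,0,0,0],[-1,0,0,-60,0,0,0],[-1,0,20,-100,0,0,0],[-1,-40,60,-100,0,0,0],[-1,-80,100,-100,0,0,0],[-1,-120,140,-100,0,0,0],[-1,-160,140,-100,0,0,0],[-1,-200,140,-100,0,0,0],[-1,-240,140,-100,0,0,0],[-1,-240,140,-100,0,0,0]]}}

```text
clock: 22.9
position: [0.4023, -0.0334, 0.2491]
ee_rot: [-2.329, 2.104, -0.006]
force: [-0.4, -0.4, -0.0]
width: 0.003
```

```bash
cat > fin.py <<'E'
from fit import *
P=[arm.get_image(c) for c in("top","side")]
out=[]
for p,c in zip(P,((425,180,475,255),(315,85,390,140))):
    f=400/(c[2]-c[0]) if out else 6.6;im=cv2.resize(p["img"][c[1]:c[3],c[0]:c[2]],None,fx=f,fy=f,interpolation=2)
    out.append(im)
h=max(i.shape[0] for i in out);out=[np.vstack([i,np.zeros((h-i.shape[0],i.shape[1],3),np.uint8)]) for i in out]
cv2.imwrite("pics/fin.png",np.hstack(out))
for p in P:
    y=yellow(p);W=world(p)
    m=y&(np.hypot(W[...,0]-SEAT[0],W[...,1]-SEAT[1])<.09)&(W[...,2]>.12)
    if m.sum()<50: continue
    X=(W[m]-SEAT[:3])@T(SEAT)[:3,:3]*1e3
    for a,b in((-57,-40),(-20,20),(38,52),(60,68)):
        k=(X[:,0]>a)&(X[:,0]<b);print((a,b),k.sum(),np.percentile(X[k,2],[50,90]).round(1) if k.any() else None)
    print("fit",[fit([p],[ext(m|((sil(p,[box(-50,50,-25,25,8,14)],T(SEAT))>.5)),proj(p,[SEAT[:3]+[0,0,.012]])[0])],FR,[SEAT[0],SEAT[1],SEAT[3]],z=.132)])
E
python3 fin.py
```

```text
(-57, -40) 87 [14.5 18.5]
(-20, 20) 150 [15. 19.]
(38, 52) 119 [16.9 19.8]
(60, 68) 29 [4.6 7.2]
fit [(array([ 0.5188028 , -0.26900398,  0.08167709]), np.float64(116.48627450980392), [np.float64(1088.0)])]
(-57, -40) 45 [14.8 16.2]
(-20, 20) 114 [14.6 17.3]
(38, 52) 43 [16.7 18.5]
(60, 68) 15 [3.1 4.8]
fit [(array([ 0.51937177, -0.27060612,  0.07375602]), np.float64(139.90980392156865), [np.float64(614.0)])]
```

View pics/fin.png

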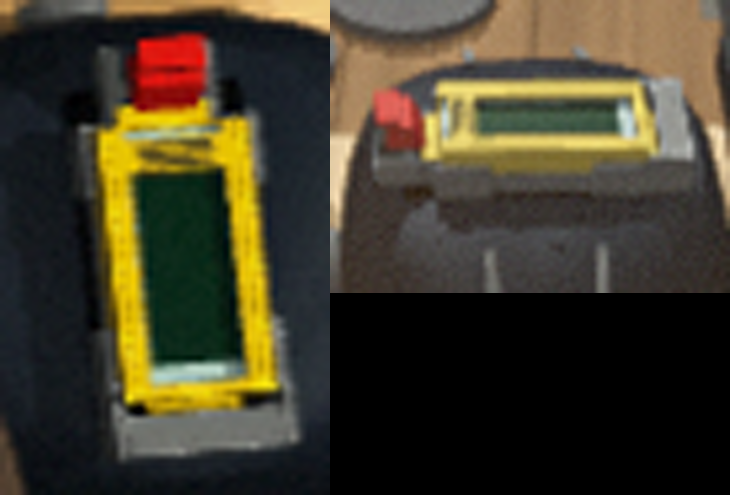

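```bash
python3 - <<'E'
from fit import *
for n,(r0,r1,c0,c1) in(("top",(180,202,438,462)),("side",(95,120,315,340))):
    p=arm.get_image(n)
    A=[]
    for im in(cv2.imread(f"pics/{n}1.png"),p["img"]):
        f=im.astype(float);red=np.clip(f[...,2]-np.maximum(f[...,1],f[...,0])-30,0,60)[r0:r1,c0:c1]/60
        # yellow has r-g small
        A.append(red);ys,xs=np.mgrid[r0:r1,c0:c1];print(n,red.sum().round(1),(red*ys).sum()/red.sum(),(red*xs).sum()/red.sum(),red.sum(1).round(1))
    # subpixel shift over the upper (tab) part
    h=A[0].shape[0]//2
    if n=="top": print(cv2.phaseCorrelate(A[0][:h+2]*np.hanning(h+2)[:,None]**.3,A[1][:h+2]*np.hanning(h+2)[:,None]**.3))
    else: print(cv2.phaseCorrelate(A[0],A[1]))
    M=T(SEAT)
    print("5mm back =",proj(p,[(M@np.r_[np.array([72,0,20])/1e3,1])[:3],(M@np.r_[np.array([77,0,20])/1e3,1])[:3]]))
E
```

```text
top 125.2 189.98176494076932 450.1643817383202 [ 4.4  2.4  0.   0.   0.   5.6 10.  10.1 10.7 11.6 10.9 11.3 10.7 10.5
 10.1 10.   6.8  0.   0.   0.   0.   0. ]
top 133.8 190.35052959501556 450.24137071651086 [ 4.8  2.6  0.   0.   0.   5.7 10.  10.1 10.8 11.7 11.  11.4 10.8 10.6
 10.2 10.   9.3  1.8  1.2  0.7  0.6  0.5]
((0.00374059371547375, 0.5211174171586794), 0.9954870793364794)
5mm back = [[450.14634317 192.89607089]
 [449.93597078 191.13120094]]
side 87.2 105.74359464627152 326.9889101338432 [1.2 1.7 1.2 1.  0.7 0.6 2.  6.1 7.7 8.2 8.8 9.  9.7 8.1 5.9 5.4 5.7 4.1
 0.  0.  0.  0.  0.  0.  0. ]
side 85.0 105.60678564424398 326.84330260835463 [1.  1.8 1.3 1.1 0.6 0.5 2.2 6.  7.8 8.3 9.1 9.1 9.4 7.6 5.4 5.  5.3 3.4
 0.  0.  0.  0.  0.  0.  0. ]
((0.6502558490252905, 0.7141173757162189), 0.8896037654531261)
5mm back = [[330.54017502 105.64788984]
 [328.86816893 105.69221485]]
```

```bash
cat > lev.py <<'E'
from seat3 import *
for n in("top","side"):
    Ws=[]
    for i in range(6): p=arm.get_image(n);Ws.append(world(p))
    W=np.median(Ws,0);M=T(SEAT)
    def seg(x0,x1,y0,y1,z):
        q=proj(p,(np.array([[x,y,z] for x in np.linspace(x0,x1,12) for y in np.linspace(y0,y1,4)])/1e3)@M[:3,:3].T+M[:3,3])
        ij=np.unique(np.round(q).astype(int),axis=0);return ((W[ij[:,1],ij[:,0]]-M[:3,3])@M[:3,:3])[:,2]*1e3
    for nm,a in dict(bar=(-77,-69,-30,30,12),closed=(-57,-53,-24,24,16),cross=(40,50,-24,24,16),railL=(-50,-5,28.5,30.5,16),railL2=(0,36,28.5,30.5,16),railR=(-50,-5,-30.5,-28.5,16),railR2=(0,36,-30.5,-28.5,16),lens=(-40,-5,-15,15,10),lens2=(0,30,-15,15,10),lip=(59,62,-16,16,3)).items():
        z=seg(*a);print(n,nm,len(z),np.median(z).round(2),"sd",z.std().round(1))
E
python3 lev.py
```

```text
top bar 16 11.44 sd 1.2
top closed 10 14.68 sd 2.5
top cross 20 16.76 sd 1.1
top railL 22 15.51 sd 1.1
top railL2 21 15.89 sd 0.9
top railR 21 14.66 sd 8.4
top railR2 21 16.34 sd 8.4
top lens 48 9.54 sd 1.1
top lens2 46 10.31 sd 1.0
top lip 9 3.9 sd 3.9
side bar 14 11.11 sd 1.0
side closed 8 15.22 sd 4.4
side cross 17 16.66 sd 0.6
side railL 18 15.66 sd 0.5
side railL2 13 16.13 sd 0.7
side railR 15 -12.65 sd 11.8
side railR2 22 15.56 sd 14.6
side lens 48 9.48 sd 2.6
side lens2 44 10.78 sd 2.6
side lip 8 4.08 sd 0.7
```

```bash
cat >> pad.py <<'E'
for z,x in((80,45),(30,45)): print(z,row(pad(z,x)))
E
python3 pad.py
```

```text
[ 0.31178109 -0.29001662 -0.83416039] 0.006070718250499772 [ -94.16  239.92  116.74 1000.  ]
30 [ 2.39738e+02 -1.38861e+02  8.77160e+01 -4.00000e-03 -2.00000e-03
 -0.00000e+00]
16 [ 2.39711e+02 -1.38809e+02  1.01716e+02 -4.00000e-03 -2.00000e-03
 -0.00000e+00]
80 [ 2.39835e+02 -1.39045e+02  3.77170e+01 -4.00000e-03 -2.00000e-03
 -0.00000e+00]
30 [ 2.39738e+02 -1.38861e+02  8.77160e+01 -4.00000e-03 -2.00000e-03
 -0.00000e+00]
```

Call:
{"op": "play_rows", "data": {"motion": [[-1,50,-40,0,0,0,0],[-1,90,-80,0,0,0,0],[-1,130,-120,0,0,0,0],[-1,170,-139,10,-0.004,-0.002,0],[-1,215,-139,38,-0.004,-0.002,0],[-1,240,-139,38,-0.004,-0.002,0],[-1,240,-139,60,-0.004,-0.002,0],[-1,240,-139,84,-0.004,-0.002,0],[-1,240,-139,92,-0.004,-0.002,0],[-1,240,-139,95,-0.004,-0.002,0]]}}

```text
clock: 24.7
position: [0.5637, -0.264, 0.1538]
ee_rot: [2.323, -2.114, -0.003]
force: [-0.1, -0.3, 0.7]
width: 0.0
```

```bash
python3 pad.py|head -3
```

```text
[-0.12458189 -0.29018627  0.73954572] 0.0003220977021275183 [4.473e+01 1.600e-01 2.184e+01 1.000e+03]
30 [ 1.480e-01 -2.560e-01 -8.156e+00  2.000e-03  1.000e-03  0.000e+00]
16 [ 1.630e-01 -2.830e-01  5.844e+00  2.000e-03  1.000e-03  0.000e+00]
```

Call:
{"op": "play_rows", "data": {"motion": [[-1,0,0,2,0,0,0],[-1,0,0,3,0,0,0],[-1,0,0,4,0,0,0],[-1,0,0,4,0,0,0]]}}

```text
clock: 25.1
position: [0.564, -0.264, 0.1504]
ee_rot: [2.323, -2.114, -0.002]
force: [0.3, -0.7, 0.4]
width: 0.003
```

Call:
{"op": "play_rows", "data": {"motion": [[-1,0,0,1,0,0,0],[-1,0,0,1.5,0,0,0],[-1,0,0,2,0,0,0],[-1,0,0,2,0,0,0]]}}

```text
clock: 25.5
position: [0.5642, -0.2641, 0.1498]
ee_rot: [2.323, -2.114, 0.0]
force: [-4.0, 1.5, 11.2]
width: 0.005
```

Call:
{"op": "play_rows", "data": {"motion": [[-1,0,0,1,0,0,0],[-1,0,0,2,0,0,0],[-1,0,0,2,0,0,0]]}}

```text
clock: 25.8
position: [0.5642, -0.2642, 0.1497]
ee_rot: [2.323, -2.114, 0.002]
force: [-6.1, 1.8, 15.7]
width: 0.005
```

Call:
{"op": "play_rows", "data": {"motion": [[-1,0,0,2,0,0,0],[-1,0,0,3,0,0,0],[-1,0,0,4,0,0,0],[-1,0,0,4,0,0,0]]}}

```text
clock: 26.2
position: [0.5644, -0.2642, 0.1494]
ee_rot: [2.323, -2.115, 0.005]
force: [-11.8, 4.1, 30.4]
width: 0.005
```

```bash
python3 - <<'E'
from pad import *
print("--");
for z,x in((30,-47),(20,-47)): print(z,x,row(pad(z,x)))
E
```

```text
[-11.82788611   4.08511666  30.39306936] 0.004624701203661274 [ 4.542e+01 -7.000e-02  1.742e+01  1.000e+03]
30 [-3.6000e-02  3.9500e-01 -1.2581e+01 -2.0000e-03 -3.0000e-03 -0.0000e+00]
16 [-0.071  0.425  1.419 -0.002 -0.003 -0.   ]
80 [ 9.1000e-02  2.8900e-01 -6.2581e+01 -2.0000e-03 -3.0000e-03 -0.0000e+00]
30 [-3.6000e-02  3.9500e-01 -1.2581e+01 -2.0000e-03 -3.0000e-03 -0.0000e+00]
--
30 -47 [-3.5000e-02  9.2395e+01 -1.2776e+01 -2.0000e-03 -3.0000e-03 -0.0000e+00]
20 -47 [-6.0000e-02  9.2416e+01 -2.7760e+00 -2.0000e-03 -3.0000e-03 -0.0000e+00]
```

Call:
{"op": "play_rows", "data": {"motion": [[-1,0,0,-15,0,0,0],[-1,0,40,-15,0,0,0],[-1,0,85,-15,0,0,0],[-1,0,92.4,-13,0,0,0],[-1,0,92.4,-8,0,0,0],[-1,0,92.4,-4,0,0,0],[-1,0,92.4,-2,0,0,0],[-1,0,92.4,0,0,0,0],[-1,0,92.4,1,0,0,0],[-1,0,92.4,1,0,0,0]]}}

```text
clock: 27.2
position: [0.4732, -0.2726, 0.1482]
ee_rot: [-2.324, 2.114, -0.006]
force: [0.7, 0.4, 0.1]
width: 0.002
```

Call:
{"op": "play_rows", "data": {"motion": [[-1,0,0,1,0,0,0],[-1,0,0,2,0,0,0],[-1,0,0,2,0,0,0]]}}

```text
clock: 27.5
position: [0.4733, -0.2727, 0.1476]
ee_rot: [-2.324, 2.114, -0.007]
force: [-4.9, 3.0, 15.2]
width: 0.002
```

```bash
python3 pad.py|head -1;  python3 - <<'E'
from pad import *
for z,x in((30,-77),(14,-77)): print(z,x,row(pad(z,x)))
E
```

```text
[-4.86111501  3.00236914 15.16968848] 0.0023688034536623504 [-4.611e+01  6.000e-02  1.558e+01  1.000e+03]
[-4.86111501  3.00236914 15.16968848] 0.0023688034536623504 [-4.611e+01  6.000e-02  1.558e+01  1.000e+03]
30 [ 1.6300e-01 -9.1150e+01 -1.4151e+01 -3.0000e-03 -3.0000e-03  1.0000e-03]
16 [ 1.1900e-01 -9.1108e+01 -1.5100e-01 -3.0000e-03 -3.0000e-03  1.0000e-03]
80 [ 3.230e-01 -9.130e+01 -6.415e+01 -3.000e-03 -3.000e-03  1.000e-03]
30 [ 1.6300e-01 -9.1150e+01 -1.4151e+01 -3.0000e-03 -3.0000e-03  1.0000e-03]
30 -77 [ 8.1000e-02  3.0849e+01 -1.4517e+01 -3.0000e-03 -3.0000e-03  1.0000e-03]
14 -77 [ 2.9000e-02  3.0897e+01  1.4830e+00 -3.0000e-03 -3.0000e-03  1.0000e-03]
```

```bash
sed -i 's/def pad(z,x=45): q=B@np.array(\[x\/1e3,0,/def pad(z,x=45,y=0): q=B@np.array([x\/1e3,y\/1e3,/; /^for z/d' pad.py; python3 - <<'E'
from pad import *
for z,x in((22,25),(17,25),(22,-30),(17,-30)): print(z,x,row(pad(z,x,27)))
E
```

```text
[-4.86111501  3.00236914 15.16968848] 0.0023688034536623504 [-4.611e+01  6.000e-02  1.558e+01  1.000e+03]
22 25 [-2.6876e+01 -7.1145e+01 -6.2970e+00 -3.0000e-03 -3.0000e-03  1.0000e-03]
17 25 [-2.6892e+01 -7.1130e+01 -1.2970e+00 -3.0000e-03 -3.0000e-03  1.0000e-03]
22 -30 [-2.6913e+01 -1.6145e+01 -6.4620e+00 -3.0000e-03 -3.0000e-03  1.0000e-03]
17 -30 [-2.6929e+01 -1.6130e+01 -1.4620e+00 -3.0000e-03 -3.0000e-03  1.0000e-03]
```

Call:
{"op": "play_rows", "data": {"motion": [[-1,0,0,-7,-0.003,-0.003,0],[-1,-26.9,-16,-7,-0.003,-0.003,0.001],[-1,-26.9,-16,-5,-0.003,-0.003,0.001],[-1,-26.9,-16,-2,-0.003,-0.003,0.001],[-1,-26.9,-16,0,-0.003,-0.003,0.001],[-1,-26.9,-16,2,-0.003,-0.003,0.001],[-1,-26.9,-16,2,-0.003,-0.003,0.001]]}}

```text
clock: 28.2
position: [0.4869, -0.2444, 0.1481]
ee_rot: [-2.322, 2.115, -0.002]
force: [-10.6, 7.7, 30.8]
width: 0.004
```

Call:
{"op": "play_rows", "data": {"motion": [[-1,0,0,-8,0,0,0],[-1,0,-27,-8,0,0,0],[-1,0,-55,-8,0,0,0],[-1,0,-55,-6,0,0,0],[-1,0,-55,-4,0,0,0],[-1,0,-55,-2,0,0,0],[-1,0,-55,0,0,0,0],[-1,0,-55,1.5,0,0,0],[-1,0,-55,1.5,0,0,0]]}}

```text
clock: 29.1
position: [0.5405, -0.2399, 0.1491]
ee_rot: [2.321, -2.117, 0.003]
force: [-9.7, 3.7, 24.9]
width: 0.006
```

```bash
python3 -c "
from pad import *
print(row(pad(30,-77)))"
```

```text
[-9.73632049  3.7099215  24.93876301] 0.005538986079938547 [  23.9    26.39   17.12 1000.  ]
[ 2.66320e+01  1.00831e+02 -1.29390e+01 -1.00000e-03 -2.00000e-03
 -2.00000e-03]
```

```bash
python3 -c "
from pad import *
print(row(pad(24,45,53.5)),row(pad(10,45,53.5)),row(pad(24,-43,53.5)))"
```

```text
[-9.73632049  3.7099215  24.93876301] 0.005538986079938547 [  23.9    26.39   17.12 1000.  ]
[-2.7139e+01 -2.1048e+01 -6.9120e+00 -1.0000e-03 -2.0000e-03 -2.0000e-03] [-2.7167e+01 -2.1033e+01  7.0880e+00 -1.0000e-03 -2.0000e-03 -2.0000e-03] [-2.6952e+01  6.6951e+01 -7.0080e+00 -1.0000e-03 -2.0000e-03 -2.0000e-03]
```

Call:
{"op": "play_rows", "data": {"motion": [[-1,0,0,-8,0,0,0],[-1,-27.2,-21,-8,-0.001,-0.002,-0.002],[-1,-27.2,-21,-8,-0.001,-0.002,-0.002],[-1,-27.2,-21,0,-0.001,-0.002,-0.002],[-1,-27.2,-21,5,-0.001,-0.002,-0.002],[-1,-27.2,-21,7,-0.001,-0.002,-0.002],[-1,-27.2,-21,9,-0.001,-0.002,-0.002],[-1,-27.2,-21,11,-0.001,-0.002,-0.002],[-1,-27.2,-21,11,-0.001,-0.002,-0.002]]}}

```text
clock: 30.0
position: [0.5588, -0.2111, 0.1378]
ee_rot: [2.323, -2.115, -0.0]
force: [-0.6, -0.4, 0.6]
width: 0.004
```

Call:
{"op": "play_rows", "data": {"motion": [[-1,0,0,-10,0,0,0],[-1,0,45,-10,0,0,0],[-1,0,88,-10,0,0,0],[-1,0,88,-5,0,0,0],[-1,0,88,-2,0,0,0],[-1,0,88,0,0,0,0],[-1,0,88,1.5,0,0,0],[-1,0,88,2.5,0,0,0],[-1,0,88,2.5,0,0,0]]}}

```text
clock: 30.9
position: [0.4716, -0.219, 0.1351]
ee_rot: [-2.324, 2.114, 0.001]
force: [-0.6, -0.2, -1.1]
width: 0.003
```

```bash
python3 -c "
from pad import *"
```

```text
[-0.61568863 -0.19939264 -1.07833802] 0.0027524551562923645 [ -42.8    53.66    3.08 1000.  ]
```

Call:
{"op": "play_rows", "data": {"motion": [[-1,0,0,-30,0,0,0],[-1,0,0,-80,0,0,0],[-1,-40,30,-110,0,0,0],[-1,-90,50,-110,0,0,0],[-1,-140,50,-110,0,0,0],[-1,-190,50,-110,0,0,0],[-1,-190,50,-110,0,0,0]]}}

```text
clock: 31.6
position: [0.4034, -0.0294, 0.2459]
ee_rot: [-2.33, 2.105, 0.0]
force: [0.5, -0.9, 0.6]
width: 0.007
```

```bash
python3 - <<'E'
from fit import *
p=arm.get_image("top")
for im in(cv2.imread("pics/top1.png"),p["img"]):
    f=im.astype(float);red=np.clip(f[...,2]-np.maximum(f[...,1],f[...,0])-30,0,60)[184:199,438:462]/60;print(red.sum(1).round(1))
h,s,v=hsv(p)
for F in([.5188,-.2690,.082],[.5188,-.2698,.09]):
  for rng in((48,66),(-60,-40)):
    print([(x,int(np.mean([cv2.remap(s.astype(np.float32),*[np.float32([[q]]) for q in proj(p,[[F[0]+x/1e3*np.cos(F[2])-y*np.sin(F[2]),F[1]+x/1e3*np.sin(F[2])+y*np.cos(F[2]),.1425]])[0]],1)[0,0] for y in(-.008,-.004,0,.004,.008)]))) for x in range(*rng)])
a=cv2.resize(p["img"][182:222,432:472],(480,480),interpolation=2)
q=arm.get_image("side");b=cv2.resize(q["img"][90:125,315:350],(320,320),interpolation=2);b=np.vstack([b,np.zeros((160,320,3),np.uint8)])
cv2.imwrite("pics/fin2.png",np.hstack([a,b]))
E
python3 lev.py | grep -v railR
```

```text
[ 0.   5.6 10.  10.1 10.7 11.6 10.9 11.3 10.7 10.5 10.1 10.   6.8  0.
  0. ]
[ 0.   5.8 10.  10.2 10.8 11.8 11.1 11.4 10.8 10.6 10.1 10.3  9.3  1.8
  1.1]
[(48, 211), (49, 196), (50, 177), (51, 159), (52, 133), (53, 105), (54, 84), (55, 94), (56, 112), (57, 159), (58, 204), (59, 240), (60, 248), (61, 249), (62, 249), (63, 246), (64, 243), (65, 241)]
[(-60, 241), (-59, 242), (-58, 243), (-57, 244), (-56, 239), (-55, 230), (-54, 217), (-53, 179), (-52, 119), (-51, 63), (-50, 41), (-49, 36), (-48, 34), (-47, 35), (-46, 36), (-45, 49), (-44, 91), (-43, 137), (-42, 172), (-41, 178)]
[(48, 211), (49, 196), (50, 177), (51, 160), (52, 135), (53, 108), (54, 85), (55, 92), (56, 108), (57, 156), (58, 202), (59, 238), (60, 247), (61, 249), (62, 249), (63, 247), (64, 243), (65, 241)]
[(-60, 242), (-59, 243), (-58, 243), (-57, 244), (-56, 240), (-55, 231), (-54, 218), (-53, 181), (-52, 121), (-51, 68), (-50, 43), (-49, 36), (-48, 34), (-47, 34), (-46, 35), (-45, 47), (-44, 85), (-43, 132), (-42, 168), (-41, 177)]
top bar 16 11.21 sd 1.2
top closed 10 14.53 sd 2.1
top cross 20 17.04 sd 1.2
top railL 22 15.61 sd 1.1
top railL2 21 16.2 sd 0.9
top lens 48 9.63 sd 1.3
top lens2 46 10.31 sd 1.0
top lip 9 3.89 sd 4.2
side bar 14 11.33 sd 0.8
side closed 8 14.46 sd 4.4
side cross 17 16.7 sd 1.1
side railL 18 15.2 sd 0.6
side railL2 13 16.24 sd 0.6
side lens 48 9.81 sd 2.4
side lens2 44 10.56 sd 2.8
side lip 8 4.32 sd 0.6
```

View pics/fin2.png

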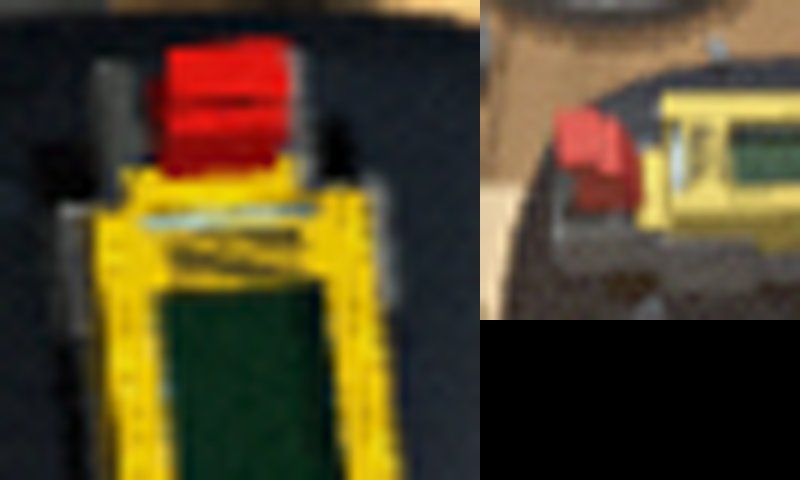

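```bash
python3 -c "
from cell import arm
print(arm.observe()['force']);print(arm.sign_off())"
```

```text
[-0.08020727 -0.12331889 -0.03626228]
the job is handed in; nothing more can be done
None
```

The lens pack is home in the frame, the frame is in the helmet's lens box with the catch snapped over it, and the job is handed in at about 32 s of the 72 s. I pushed the pack in against the batten and carried the frame over tilted. I then hooked its tongue under the bar, let go and pressed the thumb pad until the catch snapped.

**Last checks**
- **Lens pack:** its edges in the top picture put it home to within about 1 mm.
- **Catch:** it sits where it was at the start (within about 0.3 mm in the top picture), with the frame's lip showing on both sides of it.
- **Frame position:** it is about 0 to 0.5 mm off along the box. Across, the two cameras differ by 1 to 2 mm, within the limit of 3.5 mm.
- **Arm:** it is clear of everything.

**What disagreed:** the frame is not quite level. Touch readings with the gripper put the catch end about 2 mm high over 92 mm (about 0.02 rad), and the depth images roughly agree. The origin works out about 0.6 mm high. Both are inside the limits of 0.035 rad and 2.5 mm. Pressing on it again with about 30 N didn't lower it further, and I found no cause. A try at checking this against the box's side walls failed, because the finger missed them.

I viewed more pictures than the budget of 10: 17 in all.

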